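# Take the backup cartridges out of the desk dock and lock them in their carrying case

### The arm

A 6-joint arm with a two-finger parallel gripper is mounted at the origin on the work surface. World frame = base frame: x ahead of the robot, y to its left, z up, the work surface at z = 0. Lengths are in m, angles in rad, forces in N, time in s.
With the tool pointing down it reaches from about 0.25 to 0.775 m from the base axis. Payload 4 kg.
Tool frame: the origin (TCP) lies at the very end of the fingers, on their centre line; the grasp point (between the pads) lies 19 mm behind it; z points along the fingers, y is the direction in which the jaws open and shut (so a half turn about z gives the same grasp; the last joint's range is limited). The gripper opens to 94 mm and grips with 3 to 60 N. Pads are 16 mm wide; open, the fingers measure 119 mm over their backs; the gripper's body (75 mm by 177 mm) begins 78 mm behind the grasp point.
Start: joints at [1.214, 0.087, 1.371, -0, 1.684, -0.103], TCP at [0.138, 0.532, 0.206] pointing down, gripper open.
Joint ranges: [-3.1, 3.1], [-0.76, 2.03], [0.27, 2.55], [-1.08, 4.22], [0.17, 2.65], [-2.57, 2.57]. Speed limits (rad/s): [2.79, 2.79, 3.14, 3.14, 3.14, 3.14].

### API

Orientations are given as [roll, pitch, yaw] about the fixed x, y, z axes, in that order (R = Rz(yaw) Ry(pitch) Rx(roll)).
In Python, from bench import robot, snapshot, calibration gives the robot as it stands. The module is installed in compiled form; this text tells all that it offers.
- The arm moves only by the tool servo_tool, never from a script. Its argument "series" is text: rows parted by semicolons, each of 5 numbers parted by spaces: the closure, from -1 (fully open) to 1 (shut), then the shift along the tool's x, y, z in cm, then the turn about the tool's z in rad. A call has 1 to 20 rows; each row is the pose to reach, as a shift and turn from the pose commanded when the call began, along the tool's axes at that moment; what a row does not reach only later rows make up. A row lasts 1/12 s, in which the tool goes at most 41.7 mm and 7.16 degrees, less where a joint would pass 70% of its speed; a pose out of reach is approached as far as the arm can. A call with a gripper value outside its range is refused whole. The fingers move at their own pace and stop on an object; the grip force is fixed at half the most. Time passes only in rows, so rows that repeat a pose let the fingers close. It gives the time, the measured TCP pose, the force and the opening at its end, in the units of the state.
- robot.get_obs(): the state, without advancing time (a new reading comes with each control period).
- snapshot(name): name is "scene" or "top" or "wrist"; returns (picture, depth): 420x560x3 uint8, red, green, blue; 420x560 float32, m along the optical axis (not along the pixel's ray), 0 where there is no reading.
- calibration(name): a dict with "fx", "fy", "cx", "cy" (pixels), "rvec" (rotation vector, rad) and "tvec" (3), from world to camera coordinates, as OpenCV has them; the wrist camera has in their place "tool_from_camera" (4x4, takes a point from camera to tool coordinates, whose origin is the TCP and whose axes are the flange's). Camera axes: x right, y down, z forward; pixel columns grow to the right and rows downward; lengths in m; the calibration is good to about 2 mm. The wrist camera is an equidistant fisheye: a pixel r from the principal point sees the ray r / f radians off the axis. A picture is of the moment at which its call begins: read the wrist's pose just before it. calibration takes no time and is no camera call.
- robot.close_job(): hands the job in, once; it reports no verdict.
The state is a dict: "time": time; "joint_positions": joint angles; "qvel": joint speeds; "joint_torque": joint torques, N m; "tool_pos": TCP position; "ee_rot": TCP orientation; "wrist_force": force on the tool from outside, world axes, zero at the start; "wrist_torque": the same for the moment, N m; "width": finger opening in m.
Only numpy, scipy, OpenCV 4.12 (cv2) and the standard library are available. Lean on these libraries where they do the work, as an engineer would, in place of code of your own. Each camera call takes 0.05 s, during which the arm holds its last target. There are 200 camera calls.

### The job

Press each backup cartridge in the dock fully in until it springs up, lift it out and lay it in the open carrying case. When every cartridge is in, shut the lid and lock it by pushing the lock pin fully home through the eyes of the case and the lid. Leave the bottles and the stapler where they stand.

Things in the scene. Friction and masses are not known exactly. Their poses are not given: they have to be found in the camera images.
- dock: fixed black desk dock, 114 (x) x 260 (y) x 56 mm high; origin at the centre of its underside, z up. Four pockets 82 (x) x 40 (y) mm, centred at y = -90, -30, 30, 90 mm, for cart1 to cart4 in that order; some may be empty. In each a sprung lifter plate is held down by a push latch; a cartridge on it lies flush with the dock's top (centre 45.5 mm above the desk) and cannot be gripped
- cart1: grey cartridge, a box 76 (x) x 36 (y) x 22 (z) mm of about 0.12 kg; origin at its centre. If present it starts lying in dock pocket 1, its long side along the dock's x; may be absent. All cartridges are alike
- cart2: grey cartridge, a box 76 (x) x 36 (y) x 22 (z) mm of about 0.12 kg; origin at its centre. If present it starts lying in dock pocket 2, its long side along the dock's x; may be absent. All cartridges are alike
- cart3: grey cartridge, a box 76 (x) x 36 (y) x 22 (z) mm of about 0.12 kg; origin at its centre. If present it starts lying in dock pocket 3, its long side along the dock's x; may be absent. All cartridges are alike
- cart4: grey cartridge, a box 76 (x) x 36 (y) x 22 (z) mm of about 0.12 kg; origin at its centre. If present it starts lying in dock pocket 4, its long side along the dock's x; may be absent. All cartridges are alike
- lift1 (a joint): height in m of the lifter plate in dock pocket 1: 0 latched (cartridge flush), -0.007 pressed to the stop, 0.022 sprung up. Pressing the middle of the cartridge's top down to the stop, about 5 N, trips the latch; let go, it rises 22 mm in half a second and stays up on its spring (it does not latch again), the cartridge level with about 22 mm showing above the dock
- lift2 (a joint): height in m of the lifter plate in dock pocket 2: 0 latched (cartridge flush), -0.007 pressed to the stop, 0.022 sprung up. Pressing the middle of the cartridge's top down to the stop, about 5 N, trips the latch; let go, it rises 22 mm in half a second and stays up on its spring (it does not latch again), the cartridge level with about 22 mm showing above the dock
- lift3 (a joint): height in m of the lifter plate in dock pocket 3: 0 latched (cartridge flush), -0.007 pressed to the stop, 0.022 sprung up. Pressing the middle of the cartridge's top down to the stop, about 5 N, trips the latch; let go, it rises 22 mm in half a second and stays up on its spring (it does not latch again), the cartridge level with about 22 mm showing above the dock
- lift4 (a joint): height in m of the lifter plate in dock pocket 4: 0 latched (cartridge flush), -0.007 pressed to the stop, 0.022 sprung up. Pressing the middle of the cartridge's top down to the stop, about 5 N, trips the latch; let go, it rises 22 mm in half a second and stays up on its spring (it does not latch again), the cartridge level with about 22 mm showing above the dock
- case: fixed grey carrying case, outside 110 (x) x 282 (y) mm, walls 5 mm thick, 42 mm high, floor 5 mm thick; origin at the centre of its underside, z up. Lid hinge along y at x = 55, z = 42 mm. Outside its -x side stand two steel eye plates (ears) 94 mm high, x -89 to -55 mm, one at y 7 to 13 and one at y -13 to -7 mm, with 14 mm square holes in line along y
- case_eye (a point): the middle of the holes' common line, midway between the two ears of the case: at (-72, 0, 78) mm in the case's frame. The pin may go in from either side, along the case's y axis
- lid (a joint): lid's angle in rad: 0 shut, 1.75 to 1.95 at the start (leaning back), limit 2.05. Stiff hinge (0.25 N m), stays where left, has no latch. The lid is a plate 112 (from the hinge) x 286 x 5 mm, lying on the rim when shut. At the middle of its free edge an 8 mm thick eye plate, 34 mm long, rises 52 mm on its outer side; when shut it stands between the ears, its 14 mm hole in line with theirs
- lid_edge (a point): middle of the lid's free edge, on the lid's outer face, 112 mm from the hinge
- pin: lock pin lying on the desk: black square handle 24 x 24 x 50 mm and a round steel shaft of 10 mm diameter and 45 mm length with a tapered end. Origin on the axis at the shoulder where shaft meets handle; the shaft points along +x, the handle runs from x = -50 to 0 mm. About 70 g
- pin_seat (a point): point on the pin's shaft axis 13 mm from the shoulder; it lies at case_eye when the pin is fully home (shoulder against the ear)
- bottle_big: bystander: white tablet jar, 68 mm across, 125 mm high, origin at the centre of its underside
- bottle_dark: bystander: dark tablet jar with yellow cap, 60 mm across, 105 mm high, origin at the centre of its underside
- stapler: bystander: green stapler 140 x 34 x 48 mm, origin at the centre of its underside, long side along x
Not all that is in view belongs to the job. Leave any green look-alike of the cart2 alone.

How it is judged:
By the outcome, as a careful person would: the job done as asked, in the order asked, and still so for the second after the job is handed in, with the robot touching nothing.
Of cart1, cart2, cart3, cart4 only 2 to 4 are there at a start; the rules pass over those that are not, and their reading is None.
At some moment in a run one of pin may be knocked a few centimetres aside while the robot is not near it.
Once in a run the grip may slacken for a moment while it holds something.
It also fails if it takes over 210 s, if anything falls off the work surface, if the arm or the gripper's body presses on something with over 40 N, if the wrist force passes 120 N, or if a joint passes its speed limit or range.

## Working session

There is one attempt and no reset: what is moved stays moved. The work goes in short steps, Python scripts to look and compute and a tool call to move; the robot and the scene stay as the last step left them, time stands still between calls to the robot, and variables do not carry over. Pictures are saved under pics/ and viewed, about 12 in all and at most 16, crops included, and the job is handed in when it is done.

Besides the shell and the picture viewer there is one more tool, called after "Request:" in YAML: its name, and indented under it one key for each argument. servo_tool: Moves the arm, as the interface text tells. Its arguments: {"type":"object","properties":{"series":{"type":"string"}},"required":["series"]}

```bash
mkdir -p pics; ls
python3 - <<'E'
from bench import robot,snapshot,calibration
import cv2,numpy as np
for n in("scene","top"):
    p,d=snapshot(n); cv2.imwrite(f"pics/{n}0.png",p[:,:,::-1]); np.savez(f"{n}0.npz",p=p,d=d)
    c=calibration(n); print(n,{k:np.round(v,4).tolist() for k,v in c.items()})
c=calibration("wrist");print({k:np.round(v,4).tolist() for k,v in c.items()})
print(robot.get_obs())
E
```

```text
pics
scene {'fx': 398.877, 'fy': 398.877, 'cx': 280.8837, 'cy': 212.8433, 'rvec': [1.0494, 2.5441, -0.9079], 'tvec': [0.3582, -0.2605, 1.3479]}
top {'fx': 418.0912, 'fy': 418.0912, 'cx': 272.4373, 'cy': 208.9574, 'rvec': [2.1285, -2.1731, 0.0885], 'tvec': [0.0464, 0.5508, 1.121]}
{'fx': 325.1923, 'fy': 325.1923, 'cx': 277.5628, 'cy': 210.2631, 'tool_from_camera': [[-0.0015, -0.9729, -0.2311, 0.0679], [1.0, -0.0016, 0.0002, 0.0006], [-0.0006, -0.2311, 0.9729, -0.1796], [0.0, 0.0, 0.0, 1.0]]}
{'time': 0.1, 'joint_positions': array([ 1.21392017e+00,  8.79073121e-02,  1.37207409e+00, -1.50615146e-05,
        1.68358314e+00, -1.03094616e-01]), 'qvel': array([ 0.0010481 , -0.00117001, -0.00150037,  0.00045895,  0.00084574,
       -0.00097273]), 'joint_torque': array([ 1.99863491e-03, -3.41251087e+01, -3.03302693e+01,  7.19148223e-02,
        3.04089056e-02, -1.09367431e-04]), 'tool_pos': array([0.13792482, 0.53193038, 0.20442161]), 'ee_rot': array([-3.13962969e+00, -1.88041961e-04,  2.88780925e+00]), 'wrist_force': array([-0.58173576, -0.30317585,  0.21490625]), 'wrist_torque': array([-0.02241587,  0.01642567, -0.04345579]), 'width': 0.09390735442576902}
```

View pics/top0.png

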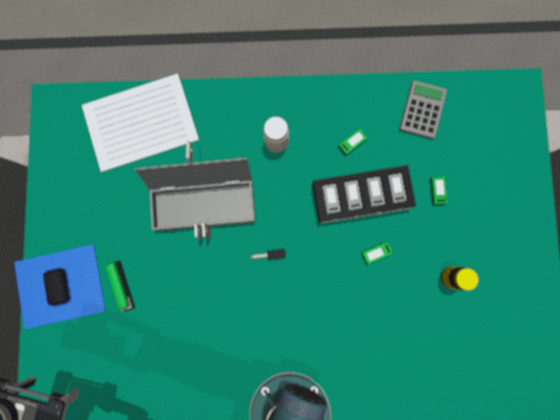

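View pics/scene0.png

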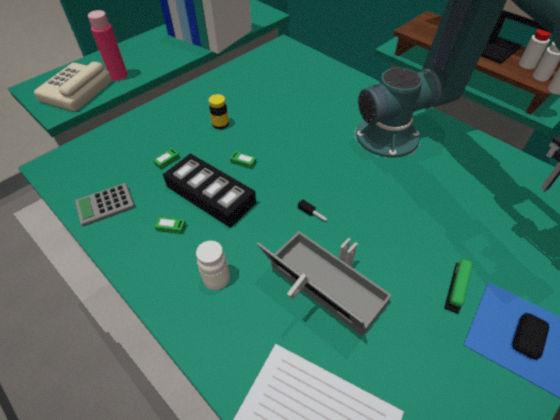

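Both views show the dock at top-view (365,195) with four light cartridges in its pockets. The open case is at (203,205), with its ears at (201,230). The pin is at (270,255) and the bottles at (276,135) and (460,279). The stapler is at (120,286), and loose green look-alikes lie at (352,141), (439,190) and (377,253).

```bash
cat > h.py <<'E'
import numpy as np,cv2
from bench import robot,snapshot,calibration
from scipy.spatial.transform import Rotation as Ro
def world(n,d):
    c=calibration(n); R=cv2.Rodrigues(np.array(c["rvec"],float))[0]; t=np.array(c["tvec"]).ravel()
    v,u=np.mgrid[:d.shape[0],:d.shape[1]]
    P=np.stack([(u-c["cx"])/c["fx"]*d,(v-c["cy"])/c["fy"]*d,d],-1)
    return (P-t)@R
def toolpose():
    o=robot.get_obs(); return o,np.array(o["tool_pos"]),Ro.from_euler("xyz",o["ee_rot"]).as_matrix()
def wristrays(n=None):
    c=calibration("wrist");v,u=np.mgrid[:420,:560]
    x=(u-c["cx"])/c["fx"];y=(v-c["cy"])/c["fy"];r=np.hypot(x,y)+1e-9
    k=np.sin(r)/r; D=np.stack([x*k,y*k,np.cos(r)],-1)
    return D,np.array(c["tool_from_camera"])
def wrist():
    "picture, world points per pixel, and ray (origin, dirs)"
    o,p,R=toolpose(); im,d=snapshot("wrist"); D,T=wristrays()
    C=D/D[...,2:3]*d[...,None]
    W=(C@T[:3,:3].T+T[:3,3])@R.T+p
    return im,d,W,(T[:3,3]@R.T+p, D@T[:3,:3].T@R.T)
def goto(x,y,z,yaw=None):
    "shift in cm in tool axes (and turn) from the measured pose to a world target"
    o,p,R=toolpose(); s=R.T@(np.array([x,y,z])-p)*100
    return np.round(s,2)
def onplane(ray,z):
    o,D=ray; return o+D*((z-o[2])/D[...,2:3])
E
python3 - <<'E'
from h import *
for n in("top","scene"):
    f=np.load(n+"0.npz");p,d=f["p"],f["d"];W=world(n,d)
    hsv=cv2.cvtColor(p,cv2.COLOR_RGB2HSV)
    x0,y0,z=W[...,0],W[...,1],W[...,2]
    ok=(d>0)&(x0>0.3)&(x0<.9)&(abs(y0)<.5)
    print(n,"desk z",np.median(z[ok&(hsv[...,1]>150)]))
    m=ok&(z>0.012)&(z<.2)
    k,l,s,c=cv2.connectedComponentsWithStats(m.astype(np.uint8))
    for i in range(1,k):
        if s[i,4]<25: continue
        q=W[l==i]; print(s[i].tolist(),"med",np.round(np.median(q,0),3),"lo",np.round(np.percentile(q,3,0),3),"hi",np.round(np.percentile(q,97,0),3))
f=np.load("top0.npz");cv2.imwrite("pics/dockcrop.png",cv2.resize(f["p"][120:280,150:460,::-1],None,fx=2.58,fy=2.58,interpolation=cv2.INTER_CUBIC))
E
```

```text
top desk z -0.0005850824444001806
[401, 85, 46, 53, 1639] med [ 0.828 -0.399  0.017] lo [ 0.76  -0.451  0.013] hi [ 0.893 -0.346  0.022]
[264, 117, 25, 34, 704] med [0.74  0.02  0.122] lo [ 0.72  -0.009  0.029] hi [0.777 0.049 0.127]
[339, 128, 29, 26, 351] med [ 0.741 -0.195  0.021] lo [ 0.712 -0.227  0.015] hi [ 0.769 -0.162  0.026]
[135, 140, 120, 98, 3753] med [0.635 0.234 0.083] lo [0.497 0.095 0.02 ] hi [0.67  0.369 0.151]
[312, 164, 105, 59, 4257] med [ 0.587 -0.212  0.055] lo [ 0.526 -0.335  0.033] hi [ 0.647 -0.089  0.06 ]
[431, 176, 17, 28, 385] med [ 0.595 -0.426  0.021] lo [ 0.56  -0.444  0.015] hi [ 0.632 -0.409  0.025]
[363, 241, 30, 23, 379] med [ 0.428 -0.248  0.021] lo [ 0.404 -0.283  0.016] hi [ 0.452 -0.214  0.026]
[252, 249, 34, 10, 199] med [0.428 0.036 0.022] lo [0.42  0.006 0.013] hi [0.441 0.086 0.028]
[105, 261, 28, 45, 618] med [0.354 0.458 0.046] lo [0.303 0.432 0.013] hi [0.412 0.486 0.051]
[442, 266, 36, 24, 706] med [ 0.359 -0.436  0.1  ] lo [ 0.334 -0.47   0.02 ] hi [ 0.385 -0.421  0.107]
scene desk z 0.0006034717726694205
[208, 94, 21, 33, 522] med [ 0
[... 270 characters left out ...]
 0.026]
[162, 153, 94, 72, 3469] med [ 0.598 -0.192  0.056] lo [ 0.528 -0.333  0.017] hi [ 0.655 -0.082  0.06 ]
[75, 183, 58, 39, 1307] med [ 0.831 -0.396  0.018] lo [ 0.762 -0.451  0.013] hi [ 0.894 -0.344  0.022]
[297, 199, 29, 21, 201] med [0.43  0.038 0.022] lo [0.42  0.006 0.013] hi [0.444 0.089 0.027]
[154, 216, 32, 16, 354] med [ 0.743 -0.192  0.022] lo [ 0.712 -0.226  0.013] hi [ 0.773 -0.16   0.026]
[256, 231, 135, 103, 2960] med [0.606 0.237 0.043] lo [0.489 0.091 0.014] hi [0.694 0.37  0.166]
[196, 240, 33, 48, 1197] med [0.762 0.039 0.101] lo [ 0.729 -0.001  0.018] hi [0.787 0.053 0.127]
[446, 259, 26, 53, 738] med [0.368 0.463 0.046] lo [0.305 0.434 0.012] hi [0.415 0.49  0.05 ]
```

View pics/dockcrop.png

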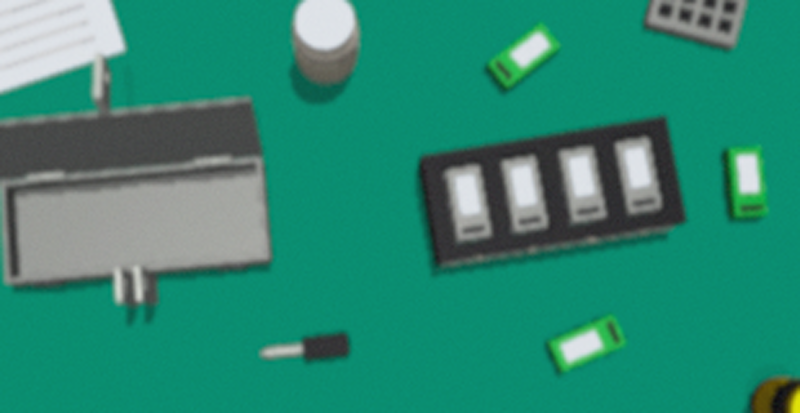

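The crop shows four grey cartridges with white labels in the dock. The look-alikes are the three green ones lying loose (crop (525,57), (747,180), (585,342)), so I choose the four in the dock. Next I fit rectangles to the dock, case and pin.

Run:
```python
from h import *
for n in("top","scene"):
    f=np.load(n+"0.npz");p,d=f["p"],f["d"];W=world(n,d);x,y,z=np.moveaxis(W,-1,0)
    def fit(m,lab):
        k,l,s,c=cv2.connectedComponentsWithStats(m.astype(np.uint8)); i=1+np.argmax(s[1:,4])
        q=W[l==i]; r=cv2.minAreaRect((q[:,:2]*1000).astype(np.float32)); print(n,lab,np.round(r[0],1),np.round(r[1],1),round(r[2],2),"z",np.round(np.median(q[:,2]),4))
    fit((x>.45)&(x<.72)&(y>-.4)&(y<-.03)&(z>.05)&(z<.065),"dock")
    fit((x>.45)&(x<.75)&(y>.05)&(y<.42)&(z>.036)&(z<.048),"caserim")
    fit((x>.45)&(x<.75)&(y>.05)&(y<.42)&(z>.001)&(z<.01),"casefloor")
    fit((x>.45)&(x<.6)&(y>.17)&(y<.3)&(z>.06)&(z<.1),"ears")
    fit((x>.60)&(x<.8)&(y>.05)&(y<.42)&(z>.06)&(z<.17),"lid")
    fit((x>.38)&(x<.5)&(y>-.05)&(y<.12)&(z>.005)&(z<.05),"pin")
    # grey carts: bright in dock
    g=(x>.45)&(x<.72)&(y>-.4)&(y<-.03)&(z>.04)&(p.min(-1)>80)
    k,l,s,c=cv2.connectedComponentsWithStats(g.astype(np.uint8))
    for i in range(1,k):
        if s[i,4]>60: q=W[l==i]; r=cv2.minAreaRect((q[:,:2]*1000).astype(np.float32)); print(" cart",np.round(r[0],1),np.round(r[1],1),round(r[2],1),np.round(np.median(q[:,2]),4))
```

```text
top dock [ 589.3 -213.7] [114.9 261.4] 8.06 z 0.0557
top caserim [567.7 230. ] [116.5 282.4] 4.02 z 0.0417
top casefloor [569.6 232. ] [ 97.4 270.5] 3.91 z 0.0045
top ears [494.8 234.5] [32.8  6.9] 4.02 z 0.09
top lid [671.1 237. ] [ 90.1 286.7] 3.32 z 0.1119
top pin [429.8  50.6] [26.9 94.7] 5.19 z 0.0219
 cart [ 599.2 -303.2] [78.  41.5] 8.6 0.0563
 cart [ 591.5 -244.5] [79.2 39.1] 7.9 0.0559
 cart [ 582.4 -183.6] [79.6 41.6] 8.8 0.0562
 cart [ 576.  -125.5] [82.6 38.3] 8.1 0.0562
scene dock [ 588.4 -214.4] [118.3 265. ] 7.64 z 0.0568
scene caserim [545.1 227.9] [136.2 286.2] 1.62 z 0.0417
scene casefloor [555.6 224.5] [ 81.5 268.8] 3.49 z 0.0055
scene ears [495.5 213.9] [36.6  7.2] 5.8 z 0.0844
scene lid [670.  298.3] [ 81.4 162.9] 5.27 z 0.14
scene pin [430.1  49.8] [26.6 93.3] 2.16 z 0.0209
 cart [ 598.9 -302.2] [78.9 39.2] 6.9 0.0576
 cart [ 590.8 -243.8] [81.1 35.5] 10.8 0.0575
 cart [ 583.9 -183.5] [75.7 39.6] 8.3 0.0577
 cart [ 574.1 -124.6] [79.2 36. ] 8.3 0.0574
```

```bash
cat >> h.py <<'E'
def plan(pts,yaw):
    "rows (cm, rad) for world waypoints from measured pose; yaw degrees"
    o,p,R=toolpose(); cur=o["ee_rot"][2]
    t=-((np.radians(yaw)-cur+np.pi)%(2*np.pi)-np.pi)
    for q in pts: print(np.round(R.T@(np.array(q)-p)*100,2),"turn",round(t,3))
def ff(c,yaw,x,y):
    a=np.radians(yaw); return np.array(c)+[x*np.cos(a)-y*np.sin(a),x*np.sin(a)+y*np.cos(a)]
DOCK=((.5882,-.2138),8.0)
E
python3 -c "
from h import *
plan([[.40,0.0,.2],[*ff(*DOCK,0,-.09),.15]],188)"
```

```text
[-38.72 -44.91   0.52] turn -0.393
[-65.76 -69.18   5.57] turn -0.393
```

Request:
servo_tool:
  series: "-1 -38.7 -44.9 0.4 -0.393;-1 -38.7 -44.9 0.4 -0.393;-1 -38.7 -44.9 0.4 -0.393;-1 -38.7 -44.9 0.4 -0.393;-1 -38.7 -44.9 0.4 -0.393;-1 -38.7 -44.9 0.4 -0.393;-1 -38.7 -44.9 0.4 -0.393;-1 -38.7 -44.9 0.4 -0.393;-1 -38.7 -44.9 0.4 -0.393;-1 -38.7 -44.9 0.4 -0.393;-1 -38.7 -44.9 0.4 -0.393;-1 -38.7 -44.9 0.4 -0.393;-1 -38.7 -44.9 0.4 -0.393;-1 -38.7 -44.9 0.4 -0.393;-1 -38.7 -44.9 0.4 -0.393"

```text
time: 1.35
tool_pos: [0.401, -0.0039, 0.2007]
ee_rot: [-3.14, -0.001, -3.008]
wrist_force: [-0.7, 1.5, -0.5]
width: 0.094
```

```bash
python3 -c "
from h import *
plan([[*ff(*DOCK,0,-.0),.20]],188)"
```

```text
[-15.76 -23.3    0.1 ] turn -0.006
```

Request:
servo_tool:
  series: "1 -14.0 -23.3 0 -0.006;1 -14.0 -23.3 0 -0.006;1 -14.0 -23.3 0 -0.006;1 -14.0 -23.3 0 -0.006;1 -14.0 -23.3 0 -0.006;1 -14.0 -23.3 0 -0.006;1 -14.0 -23.3 0 -0.006;1 -14.0 -23.3 0 -0.006;1 -14.0 -23.3 0 -0.006;1 -14.0 -23.3 0 -0.006;1 -14.0 -23.3 0 -0.006"

```text
time: 2.27
tool_pos: [0.5704, -0.2096, 0.2017]
ee_rot: [3.141, -0.0, -2.995]
wrist_force: [-0.2, 0.3, 0.7]
width: 0.024
```

Run:
```python
from h import *
im,d,W,ray=wrist(); cv2.imwrite("pics/w1.png",im[:,:,::-1]); np.savez("w1.npz",im=im,d=d,W=W)
x,y,z=np.moveaxis(W,-1,0)
m=((d>0)&(z>.05)&(z<.062)&(x>.45)&(x<.72)&(y>-.4)&(y<-.03))
k,l,s,c=cv2.connectedComponentsWithStats(m.astype(np.uint8)); i=1+np.argmax(s[1:,4]);q=W[l==i]
print(cv2.minAreaRect((q[:,:2]*1000).astype(np.float32)),np.median(q[:,2]))
g=m&(im.min(-1)>70);k,l,s,c=cv2.connectedComponentsWithStats(g.astype(np.uint8))
for i in range(1,k):
    if s[i,4]>60: q=W[l==i]; r=cv2.minAreaRect((q[:,:2]*1000).astype(np.float32)); print(" cart",np.round(r[0],1),np.round(r[1],1),round(r[2],1),np.round(np.median(q[:,2]),4))
```

```text
((585.805908203125, -212.41168212890625), (114.9526596069336, 261.14520263671875), 7.861655235290527) 0.05663843252725553
 cart [ 574.7 -133.7] [113.8  59.6] 8.8 0.0571
 cart [ 584.2 -203.6] [105.9  41. ] 5.1 0.0564
 cart [ 595.3 -301.7] [78.6 40.9] 7.5 0.0575
 cart [ 589.9 -243.6] [76.9 37. ] 7.5 0.0575
 cart [ 580.7 -182.9] [76.1 36.4] 7.9 0.0576
```

View pics/w1.png

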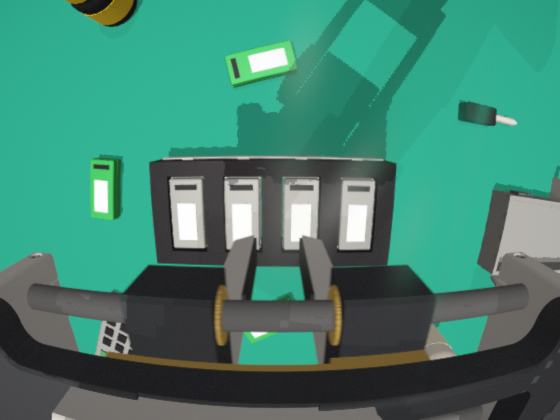

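The wrist view shows four grey cartridges in the dock at pixels (188,213), (242,213), (300,213) and (357,213), and no pocket is empty. I now press cartridge 1.

```bash
sed -i 's/^DOCK=.*/DOCK=((.5868,-.213),7.9)/' h.py; python3 -c "
from h import *
plan([[*ff(*DOCK,0,-.09),z] for z in(.08,.047)],187.9)"
```

```text
[-1.48 -9.58 12.2 ] turn 0.009
[-1.48 -9.58 15.5 ] turn 0.009
```

Request:
servo_tool:
  series: "1 -1.5 -9.6 8 0.009;1 -1.5 -9.6 11 0.009;1 -1.5 -9.6 13 0.009;1 -1.5 -9.6 14.2 0.009;1 -1.5 -9.6 14.8 0.009;1 -1.5 -9.6 15.2 0.009;1 -1.5 -9.6 15.5 0.009;1 -1.5 -9.6 15.6 0.009;1 -1.5 -9.6 15.6 0.009"

```text
time: 3.07
tool_pos: [0.5991, -0.3038, 0.05]
ee_rot: [-3.138, 0.0, -3.005]
wrist_force: [-3.5, 0.4, 7.8]
width: 0.0005
```

Request:
servo_tool:
  series: "1 0 0 0.15 0;1 0 0 0.25 0;1 0 0 -1 0;-0.2 0 0 -4 0;-0.2 0 0 -5 0;-0.2 0 0 -5 0;-0.2 0 0 -5 0;-0.2 0 0 -5 0;-0.2 0 0 -5 0;-0.2 0 0 -5 0;-0.2 0 0 -5 0"

```text
time: 3.98
tool_pos: [0.5991, -0.3031, 0.0938]
ee_rot: [3.14, -0.002, -3.005]
wrist_force: [0.5, -0.5, 0.1]
width: 0.0502
```

```bash
cat >> h.py <<'E'
def carts():
    im,d,W,ray=wrist(); x,y,z=np.moveaxis(W,-1,0)
    for i in range(4):
        c=ff(*DOCK,0,-.09+.06*i); a=np.radians(DOCK[1]); u=(x-c[0])*np.cos(a)+(y-c[1])*np.sin(a); v=-(x-c[0])*np.sin(a)+(y-c[1])*np.cos(a)
        m=(d>0)&(abs(u)<.05)&(abs(v)<.026)&(z>.07)&(z<.09)
        if m.sum()>50:
            r=cv2.minAreaRect((W[m][:,:2]*1000).astype(np.float32)); print("up",i+1,np.round(r[0],1),np.round(r[1],1),round(r[2],1),"z",np.round(np.median(z[m]),4))
    return im,d,W,ray
E
python3 - <<'E'
from h import *
im,d,W,ray=carts(); cv2.imwrite("pics/w2.png",im[:,:,::-1])
print(robot.get_obs()["width"]); plan([[*ff(*DOCK,0,-.09),z] for z in(.0585,)],187.9)
E
```

```text
up 1 [ 598.1 -301.4] [75.9 36.3] 8.0 z 0.0789
0.05439103998513676
[-0.02  0.11  3.56] turn -0.002
```

Request:
servo_tool:
  series: "-0.2 0 0.12 2 0;-0.2 0 0.12 3.3 0;-0.2 0 0.12 3.5 0;-0.2 0 0.12 3.5 0;1 0 0.12 3.5 0;1 0 0.12 3.5 0;1 0 0.12 3.5 0;1 0 0.12 3.5 0;1 0 0.12 3.5 0;1 0 0.12 3.5 0;1 0 0.12 2 0;1 0 0.12 -2 0;1 0 0.12 -6 0;1 0 0.12 -9 0;1 0 0.12 -9 0"

```text
time: 5.28
tool_pos: [0.6025, -0.3042, 0.1953]
ee_rot: [-3.132, 0.012, -3.005]
wrist_force: [0.8, -0.2, 0.7]
width: 0.0353
```

Run:
```python
from h import *
o,p,R=toolpose(); print(p,o["width"],o["wrist_force"])
im,d,W,ray=wrist(); cv2.imwrite("pics/w2.png",im[:,:,::-1])
x,y,z=np.moveaxis(W,-1,0)
for w,a in((.05,0),):
    L=(W-p)@R  # tool frame
    m=(d>0)&(abs(L[...,0])<.05)&(abs(L[...,1])<.025)&(L[...,2]>-.03)&(L[...,2]<.01)
    q=L[m]; print(m.sum(),np.percentile(q,3,0),np.percentile(q,97,0))
plan([[*ff((.568,.230),4,0,-.09),z] for z in(.17,)],184)
```

```text
[ 0.60249804 -0.30416646  0.19528042] 0.03532395248178331 [ 0.75746102 -0.18269397  0.68462988]
8272 [-0.01993903 -0.01722172 -0.02212605] [ 0.03929416  0.01896582 -0.00825462]
[-3.31 44.35  1.87] turn 0.066
```

View pics/w2.png

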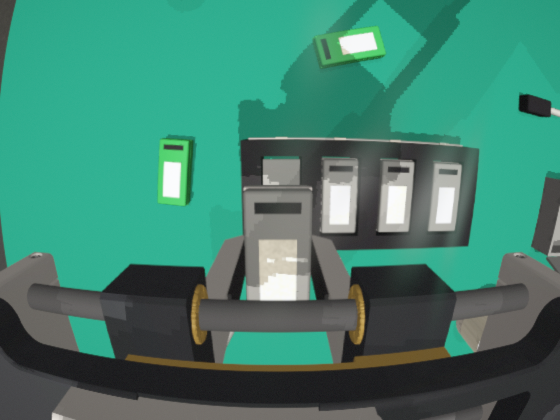

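Cartridge 1 is held (pixel (278,245)), with the empty pocket behind it and the other three flush. I carry it over to the case.

Request:
servo_tool:
  series: "1 -3.3 44.4 0 0.066;1 -3.3 44.4 0 0.066;1 -3.3 44.4 0 0.066;1 -3.3 44.4 0 0.066;1 -3.3 44.4 0 0.066;1 -3.3 44.4 0 0.066;1 -3.3 44.4 0 0.066;1 -3.3 44.4 0 0.066;1 -3.3 44.4 0 0.066;1 -3.3 44.4 0 0.066;1 -3.3 44.4 0 0.066;1 -3.3 44.4 0 0.066;1 -3.3 44.4 0 0.066;1 -3.3 44.4 0 0.066"

```text
time: 6.5
tool_pos: [0.5712, 0.1415, 0.1836]
ee_rot: [-3.141, -0.003, -3.071]
wrist_force: [-0.3, 1.0, -0.5]
width: 0.0356
```

Run:
```python
from h import *
o,p,R=toolpose(); print(p,o["width"])
im,d,W,ray=wrist(); cv2.imwrite("pics/w3.png",im[:,:,::-1]); np.savez("w3.npz",im=im,d=d,W=W)
x,y,z=np.moveaxis(W,-1,0)
def fit(m,lab):
    k,l,s,c=cv2.connectedComponentsWithStats(m.astype(np.uint8))
    for i in np.argsort(-s[1:,4])[:2]+1:
        q=W[l==i]; r=cv2.minAreaRect((q[:,:2]*1000).astype(np.float32)); print(lab,s[i,4],np.round(r[0],1),np.round(r[1],1),round(r[2],2),"z",np.round(np.median(q[:,2]),4))
ok=(d>0)&(y>.05)&(y<.42)
fit(ok&(x>.45)&(x<.75)&(z>.037)&(z<.047),"rim")
fit(ok&(x>.45)&(x<.75)&(z>.002)&(z<.009)&(im.max(-1).astype(int)-im.min(-1)<40),"floor")
fit(ok&(x>.45)&(x<.54)&(y>.17)&(y<.3)&(z>.06)&(z<.1),"ears")
fit((d>0)&(x>.38)&(x<.5)&(y>-.1)&(y<.15)&(z>.008)&(z<.05),"pin")
plan([[*ff((.568,.230),4,0,-.09),z] for z in(.10,.01,)],184)
```

```text
[0.57117348 0.14149638 0.18360296] 0.03560422406919174
rim 3178 [549.3 230.2] [146.8 283.5] 3.67 z 0.0424
rim 1 [614.4 318.4] [0. 0.] 0.0 z 0.0468
floor 14986 [565.7 230.9] [ 99.1 274. ] 3.5 z 0.0054
floor 24 [500.7 213.4] [20.2  0.6] 1.72 z 0.005
ears 699 [492.4 235.3] [34.5  7.6] 2.69 z 0.0876
ears 638 [493.4 215.5] [34.2  6.9] 4.39 z 0.0903
pin 1395 [425.2  51.9] [25. 95.] 4.8 z 0.0234
[-0.3  -0.08  8.4 ] turn -0.001
[-0.32 -0.08 17.4 ] turn -0.001
```

View pics/w3.png

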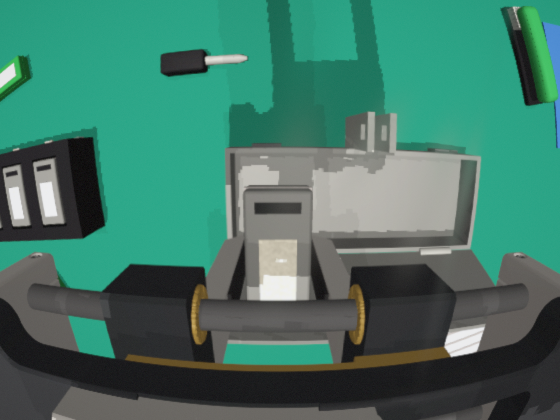

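The case is clearly seen: floor about (235-470, 155-240) px, ears at (367,132) and (388,132), pin at (200,60). I lower the cartridge in.

```bash
echo 'CASE=((.566,.2305),3.9)' >> h.py
python3 - <<'E'
from h import *
plan([[*ff(*CASE,0,-.09),z] for z in(.10,.0085,)],183.9)
E
```

```text
[-0.08 -0.02  8.4 ] turn 0.001
[-1.100e-01 -1.000e-02  1.755e+01] turn 0.001
```

Request:
servo_tool:
  series: "1 -0.1 0 4 0;1 -0.1 0 8 0;1 -0.1 0 12 0;1 -0.1 0 14 0;1 -0.1 0 15.5 0;1 -0.1 0 16.5 0;1 -0.1 0 16.9 0;1 -0.1 0 16.9 0;1 -0.1 0 16.9 0"

```text
time: 7.3
tool_pos: [0.5739, 0.1416, 0.0176]
ee_rot: [3.141, 0.002, -3.072]
wrist_force: [0.5, 0.3, -0.4]
width: 0.0361
```

Request:
servo_tool:
  series: "1 0 0 0.5 0;1 0 0 0.8 0;1 0 0 0.8 0;1 0 0 0.8 0"

```text
time: 7.63
tool_pos: [0.5741, 0.1422, 0.0097]
ee_rot: [3.142, 0.003, -3.071]
wrist_force: [1.4, -0.2, 2.3]
width: 0.0356
```

Run:
```python
from h import *
plan([[*ff(*DOCK,0,-.03),z] for z in(.10,.047)],187.9)
```

```text
[  1.   -38.52  -9.03] turn -0.068
[  1.01 -38.52  -3.73] turn -0.068
```

Request:
servo_tool:
  series: "0.05 0 0 0 0;0.05 0 0 0 0;0.05 0 0 0 0;0.05 0 0 0 0;0.05 0 0 -4 0;0.05 0 0 -8 0;0.1 0 0 -12 0;1 0 0 -15 0;1 1 -38.5 -15 -0.068;1 1 -38.5 -15 -0.068;1 1 -38.5 -15 -0.068;1 1 -38.5 -15 -0.068;1 1 -38.5 -15 -0.068;1 1 -38.5 -15 -0.068;1 1 -38.5 -15 -0.068;1 1 -38.5 -15 -0.068;1 1 -38.5 -15 -0.068;1 1 -38.5 -15 -0.068;1 1 -38.5 -12 -0.068;1 1 -38.5 -9 -0.068"

```text
time: 9.3
tool_pos: [0.5914, -0.2448, 0.1002]
ee_rot: [-3.139, 0.005, -3.006]
wrist_force: [-0.5, -0.1, -1.1]
width: 0.0003
```

Run:
```python
from h import *
print(robot.get_obs()["width"])
plan([[*ff(*DOCK,0,-.03),z] for z in(.10,.049)],187.9)
p,d=snapshot("top");W=world("top",d);x,y,z=np.moveaxis(W,-1,0)
cv2.imwrite("pics/t1.png",cv2.resize(p[120:280,130:460,::-1],None,fx=2.4,fy=2.4))
m=(x>.52)&(x<.62)&(y>.09)&(y<.37)&(z>.015)&(z<.034); print(m.sum(),cv2.minAreaRect((W[m][:,:2]*1000).astype(np.float32)),np.median(z[m]))
```

```text
0.00033585796742973464
[0.02 0.21 0.02] turn -0.002
[0.05 0.23 5.12] turn -0.002
509 ((569.854736328125, 229.8405303955078), (99.6517105102539, 278.4596252441406), 0.01178414560854435) 0.026237496537132202
```

Request:
servo_tool:
  series: "1 0 0.2 2 0;1 0 0.2 4 0;1 0 0.2 4.8 0;1 0 0.2 5.1 0;1 0 0.2 5.3 0;1 0 0.2 5.45 0;1 0 0.2 5.45 0;1 0 0.2 4.5 0;-0.2 0 0.2 2 0;-0.2 0 0.2 0.5 0;-0.2 0 0.2 0.5 0;-0.2 0 0.2 0.5 0;-0.2 0 0.2 0.5 0;-0.2 0 0.2 0.5 0;-0.2 0 0.2 0.5 0;-0.2 0 0.2 0.5 0"

```text
time: 10.68
tool_pos: [0.589, -0.2403, 0.092]
ee_rot: [3.14, -0.002, -3.003]
wrist_force: [0.3, 0.2, 0.3]
width: 0.0502
```

Run:
```python
from h import *
carts(); print(robot.get_obs()["width"])
plan([[*ff(*DOCK,0,-.03),z] for z in(.0585,)],187.9)
```

```text
up 2 [ 589.7 -243.4] [76.5 36.5] 7.8 z 0.0789
0.05414111204389887
[-0.15 -0.26  3.38] turn 0.0
```

View pics/t1.png

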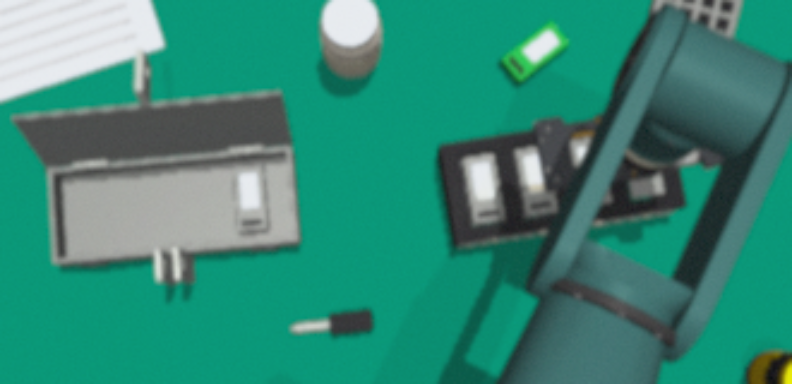

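Cartridge 1 lies flat inside the case at (250,200) of the crop. Cartridge 2 is up. Its centre is 3 mm from the jaw centre, so I correct for that and grip.

Request:
servo_tool:
  series: "-0.2 -0.1 -0.28 1 0;-0.2 -0.1 -0.28 2.5 0;-0.2 -0.1 -0.28 3.3 0;-0.2 -0.1 -0.28 3.3 0;1 -0.1 -0.28 3.3 0;1 -0.1 -0.28 3.3 0;1 -0.1 -0.28 3.3 0;1 -0.1 -0.28 3.3 0;1 -0.1 -0.28 3.3 0;1 -0.1 -0.28 3.3 0;1 -0.1 -0.28 2 0;1 -0.1 -0.28 -2 0;1 -0.1 -0.28 -6 0;1 -0.1 -0.28 -8 0;1 -0.1 -0.28 -8 0;1 -0.1 -0.28 -8 0"

```text
time: 12.07
tool_pos: [0.5918, -0.2436, 0.1757]
ee_rot: [-3.139, 0.003, -3.003]
wrist_force: [-0.2, -1.1, -2.3]
width: 0.0359
```

```bash
cat >> h.py <<'E'
def held():
    im,d,W,ray=wrist(); o,p,R=toolpose(); L=(W-p)@R
    m=(d>0)&(L[...,0]>.022)&(L[...,0]<.05)&(abs(L[...,1])<.03)&(L[...,2]>-.04)&(L[...,2]<.03)
    q=L[m]; print("held",m.sum(),np.round(np.percentile(q,3,0),4),np.round(np.percentile(q,97,0),4),"width",round(o["width"],4))
E
python3 - <<'E'
from h import *
held()
plan([[*ff(*CASE,0,-.03),z] for z in(.17,.010,)],183.9)
E
```

```text
held 2575 [ 0.0226 -0.0164 -0.0215] [ 0.0387  0.0171 -0.0075] width 0.0357
[-3.87 44.25  0.32] turn 0.07
[-3.88 44.24 16.32] turn 0.07
```

Request:
servo_tool:
  series: "1 -3.9 44.2 0 0.07;1 -3.9 44.2 0 0.07;1 -3.9 44.2 0 0.07;1 -3.9 44.2 0 0.07;1 -3.9 44.2 0 0.07;1 -3.9 44.2 0 0.07;1 -3.9 44.2 0 0.07;1 -3.9 44.2 0 0.07;1 -3.9 44.2 0 0.07;1 -3.9 44.2 0 0.07;1 -3.9 44.2 0 0.07;1 -3.9 44.2 0 0.07;1 -3.9 44.2 4 0.07;1 -3.9 44.2 8 0.07;1 -3.9 44.2 10 0.07;1 -3.9 44.2 10 0.07"

```text
time: 13.45
tool_pos: [0.5623, 0.1977, 0.0635]
ee_rot: [-3.138, -0.018, -3.074]
wrist_force: [-0.7, -0.1, -2.5]
width: 0.0356
```

Run:
```python
from h import *
held()
plan([[*ff(*CASE,0,-.03),z] for z in(.009,)],183.9)
```

```text
held 3307 [ 0.0227 -0.017  -0.015 ] [0.0493 0.0177 0.0261] width 0.0356
[-0.42  0.22  5.84] turn -0.0
```

Request:
servo_tool:
  series: "1 -0.4 0.2 2 0;1 -0.4 0.2 4 0;1 -0.4 0.2 5 0;1 -0.4 0.2 5.5 0;1 -0.4 0.2 5.8 0;1 -0.4 0.2 5.8 0;1 -0.4 0.2 5.8 0"

```text
time: 14.08
tool_pos: [0.5735, 0.2022, 0.0169]
ee_rot: [3.141, 0.002, -3.074]
wrist_force: [0.4, -0.3, -1.8]
width: 0.0359
```

Run:
```python
from h import *
o,p,R=toolpose();print(p,o["wrist_force"])
plan([[*ff(*DOCK,0,.03),z] for z in(.10,)],187.9)
```

```text
[0.57350561 0.20222803 0.01686793] [ 0.38611787 -0.27961541 -1.80797601]
[  1.69 -38.52  -8.33] turn -0.07
```

Request:
servo_tool:
  series: "1 0.4 0 0.4 0;1 0.4 0 0.75 0;1 0.4 0 0.75 0;0.05 0.4 0 0.75 0;0.05 0.4 0 0.75 0;0.05 0.4 0 0.75 0;0.05 0.4 0 0.75 0;0.05 0.4 0 -4 0;0.05 0.4 0 -8 0;1 0.4 0 -12 0;1 0.4 0 -15 0;1 1.7 -38.5 -15 -0.07;1 1.7 -38.5 -15 -0.07;1 1.7 -38.5 -15 -0.07;1 1.7 -38.5 -15 -0.07;1 1.7 -38.5 -15 -0.07;1 1.7 -38.5 -15 -0.07;1 1.7 -38.5 -15 -0.07;1 1.7 -38.5 -15 -0.07;1 1.7 -38.5 -15 -0.07"

```text
time: 15.75
tool_pos: [0.5813, -0.1749, 0.1654]
ee_rot: [3.141, 0.0, -3.003]
wrist_force: [0.0, 0.7, 0.6]
width: 0.0007
```

Request:
servo_tool:
  series: "1 0 0 3 0;1 0 0 6 0;1 0 0 6 0;1 0 0 6 0"

```text
time: 16.08
tool_pos: [0.58, -0.1725, 0.1031]
ee_rot: [3.139, -0.005, -3.004]
wrist_force: [-0.1, -0.7, 0.2]
width: 0.0002
```

Run:
```python
from h import *
print(robot.get_obs()["width"])
plan([[*ff(*DOCK,0,.03),z] for z in(.10,.049)],187.9)
```

```text
0.00023250562683711068
[-0.12 -1.11  0.31] turn -0.0
[-0.15 -1.12  5.41] turn -0.0
```

Request:
servo_tool:
  series: "1 -0.1 -1.1 1 0;1 -0.1 -1.1 4 0;1 -0.1 -1.1 4.8 0;1 -0.1 -1.1 5.3 0;1 -0.1 -1.1 5.6 0;1 -0.1 -1.1 5.8 0;1 -0.1 -1.1 5.8 0;1 -0.1 -1.1 4.5 0;-0.2 -0.1 -1.1 2 0;-0.2 -0.1 -1.1 0.5 0;-0.2 -0.1 -1.1 0.5 0;-0.2 -0.1 -1.1 0.5 0;-0.2 -0.1 -1.1 0.5 0;-0.2 -0.1 -1.1 0.5 0;-0.2 -0.1 -1.1 0.5 0;-0.2 -0.1 -1.1 0.5 0;-0.2 -0.1 -1.1 0.5 0"

```text
time: 17.5
tool_pos: [0.5837, -0.1835, 0.0995]
ee_rot: [3.141, -0.001, -3.003]
wrist_force: [0.3, -0.5, 0.3]
width: 0.0555
```

Run:
```python
from h import *
carts(); print(robot.get_obs()["width"])
plan([[*ff(*DOCK,0,.03),z] for z in(.0585,)],187.9)
```

```text
up 3 [ 580.5 -183. ] [75.4 36.4] 8.0 z 0.079
0.056078843414535846
[0.1  0.04 4.12] turn 0.0
```

Request:
servo_tool:
  series: "-0.2 0.2 0.05 1.5 0;-0.2 0.2 0.05 3 0;-0.2 0.2 0.05 4.1 0;-0.2 0.2 0.05 4.1 0;1 0.2 0.05 4.1 0;1 0.2 0.05 4.1 0;1 0.2 0.05 4.1 0;1 0.2 0.05 4.1 0;1 0.2 0.05 4.1 0;1 0.2 0.05 4.1 0;1 0.2 0.05 2 0;1 0.2 0.05 -2 0;1 0.2 0.05 -6 0;1 0.2 0.05 -8 0;1 0.2 0.05 -8 0;1 0.2 0.05 -8 0"

```text
time: 18.88
tool_pos: [0.5825, -0.1836, 0.1814]
ee_rot: [-3.14, 0.002, -3.003]
wrist_force: [-0.2, 0.5, -1.7]
width: 0.0355
```

Run:
```python
from h import *
held()
plan([[*ff(*CASE,0,.03),z] for z in(.17,.009,)],183.9)
```

```text
held 2556 [ 0.0226 -0.0164 -0.0223] [ 0.0383  0.0172 -0.0081] width 0.0361
[-4.38 44.18  0.93] turn 0.07
[-4.41 44.16 17.03] turn 0.07
```

Request:
servo_tool:
  series: "1 -4.4 44.2 0 0.07;1 -4.4 44.2 0 0.07;1 -4.4 44.2 0 0.07;1 -4.4 44.2 0 0.07;1 -4.4 44.2 0 0.07;1 -4.4 44.2 0 0.07;1 -4.4 44.2 0 0.07;1 -4.4 44.2 0 0.07;1 -4.4 44.2 0 0.07;1 -4.4 44.2 0 0.07;1 -4.4 44.2 0 0.07;1 -4.4 44.2 0 0.07;1 -4.4 44.2 0 0.07;1 -4.4 44.2 4 0.07;1 -4.4 44.2 8 0.07;1 -4.4 44.2 11 0.07;1 -4.4 44.2 11 0.07;1 -4.4 44.2 11 0.07"

```text
time: 20.43
tool_pos: [0.5625, 0.2581, 0.0668]
ee_rot: [-3.139, -0.008, -3.075]
wrist_force: [0.5, 0.2, 0.3]
width: 0.0357
```

Run:
```python
from h import *
held()
plan([[*ff(*CASE,0,.03),z] for z in(.009,)],183.9)
```

```text
held 2956 [ 0.0227 -0.0167 -0.0167] [ 0.0415  0.0169 -0.0031] width 0.0357
[0.06 0.15 6.12] turn -0.001
```

Request:
servo_tool:
  series: "1 0.1 0.2 2 0;1 0.1 0.2 4 0;1 0.1 0.2 5.3 0;1 0.1 0.2 5.8 0;1 0.1 0.2 6.1 0;1 0.1 0.2 6.1 0;1 0.1 0.2 6.1 0"

```text
time: 21.07
tool_pos: [0.5646, 0.2626, 0.011]
ee_rot: [3.141, 0.002, -3.073]
wrist_force: [-0.1, -0.1, -2.2]
width: 0.0363
```

Run:
```python
from h import *
o,p,R=toolpose();print(p,o["wrist_force"])
plan([[*ff(*CASE,0,.03),.009],[*ff(*DOCK,0,.09),.10]],187.9)
```

```text
[0.56461757 0.2625906  0.01101115] [-0.09772141 -0.07806652 -2.22894189]
[ 0.08 -0.21  0.2 ] turn -0.07
[  1.63 -38.62  -8.93] turn -0.07
```

Request:
servo_tool:
  series: "1 0 -0.15 0.2 0;1 0 -0.15 0.2 0;0.05 0 -0.15 0.2 0;0.05 0 -0.15 0.2 0;0.05 0 -0.15 0.2 0;0.05 0 -0.15 0.2 0;0.05 0 -0.15 -4 0;0.05 0 -0.15 -8 0;1 0 -0.15 -12 0;1 0 -0.15 -15 0;1 1.6 -38.6 -15 -0.07;1 1.6 -38.6 -15 -0.07;1 1.6 -38.6 -15 -0.07;1 1.6 -38.6 -15 -0.07;1 1.6 -38.6 -15 -0.07;1 1.6 -38.6 -15 -0.07;1 1.6 -38.6 -15 -0.07;1 1.6 -38.6 -15 -0.07;1 1.6 -38.6 -15 -0.07;1 1.6 -38.6 -15 -0.07"

```text
time: 22.73
tool_pos: [0.5734, -0.13, 0.1593]
ee_rot: [-3.139, -0.001, -3.009]
wrist_force: [-0.2, 0.2, -0.2]
width: 0.0003
```

Request:
servo_tool:
  series: "1 0 0 3 0;1 0 0 6 0;1 0 0 6 0;1 0 0 6 0"

```text
time: 23.07
tool_pos: [0.5724, -0.1231, 0.0976]
ee_rot: [3.139, -0.004, -3.003]
wrist_force: [0.5, 0.1, 0.2]
width: 0.0006
```

Run:
```python
from h import *
print(robot.get_obs()["width"])
plan([[*ff(*DOCK,0,.09),z] for z in(.10,.049)],187.9)
```

```text
0.0006086183011420324
[-0.19 -0.11 -0.24] turn 0.0
[-0.21 -0.12  4.86] turn 0.0
```

Request:
servo_tool:
  series: "1 -0.2 -0.1 2 0;1 -0.2 -0.1 3.8 0;1 -0.2 -0.1 4.5 0;1 -0.2 -0.1 4.9 0;1 -0.2 -0.1 5.2 0;1 -0.2 -0.1 5.3 0;1 -0.2 -0.1 5.3 0;1 -0.2 -0.1 4.0 0;-0.2 -0.2 -0.1 1.5 0;-0.2 -0.2 -0.1 0 0;-0.2 -0.2 -0.1 0 0;-0.2 -0.2 -0.1 0 0;-0.2 -0.2 -0.1 0 0;-0.2 -0.2 -0.1 0 0;-0.2 -0.2 -0.1 0 0;-0.2 -0.2 -0.1 0 0;-0.2 -0.2 -0.1 0 0"

```text
time: 24.48
tool_pos: [0.5756, -0.1245, 0.0986]
ee_rot: [3.141, -0.001, -3.003]
wrist_force: [0.9, 0.2, 0.7]
width: 0.0553
```

Run:
```python
from h import *
carts(); print(robot.get_obs()["width"])
plan([[*ff(*DOCK,0,.09),z] for z in(.0585,)],187.9)
```

```text
up 4 [ 572.8 -124.2] [75.7 36.5] 7.7 z 0.079
0.055849453489017785
[0.12 0.08 4.03] turn 0.0
```

Request:
servo_tool:
  series: "-0.2 0.2 0.05 1.5 0;-0.2 0.2 0.05 3 0;-0.2 0.2 0.05 4.0 0;-0.2 0.2 0.05 4.0 0;1 0.2 0.05 4.0 0;1 0.2 0.05 4.0 0;1 0.2 0.05 4.0 0;1 0.2 0.05 4.0 0;1 0.2 0.05 4.0 0;1 0.2 0.05 4.0 0;1 0.2 0.05 2 0;1 0.2 0.05 -2 0;1 0.2 0.05 -6 0;1 0.2 0.05 -8 0;1 0.2 0.05 -8 0;1 0.2 0.05 -8 0"

```text
time: 25.87
tool_pos: [0.5745, -0.1245, 0.1806]
ee_rot: [-3.141, 0.002, -3.003]
wrist_force: [-0.2, -0.3, -2.1]
width: 0.0358
```

Run:
```python
from h import *
held()
plan([[*ff(*CASE,0,.09),z] for z in(.17,.009,)],183.9)
```

```text
held 2547 [ 0.0225 -0.0162 -0.0221] [ 0.0383  0.0173 -0.0087] width 0.0359
[-4.78 44.21  0.85] turn 0.07
[-4.81 44.2  16.95] turn 0.07
```

Request:
servo_tool:
  series: "1 -4.8 44.2 0 0.07;1 -4.8 44.2 0 0.07;1 -4.8 44.2 0 0.07;1 -4.8 44.2 0 0.07;1 -4.8 44.2 0 0.07;1 -4.8 44.2 0 0.07;1 -4.8 44.2 0 0.07;1 -4.8 44.2 0 0.07;1 -4.8 44.2 0 0.07;1 -4.8 44.2 0 0.07;1 -4.8 44.2 0 0.07;1 -4.8 44.2 0 0.07;1 -4.8 44.2 0 0.07;1 -4.8 44.2 4 0.07;1 -4.8 44.2 8 0.07;1 -4.8 44.2 11 0.07;1 -4.8 44.2 11 0.07;1 -4.8 44.2 11 0.07;1 -4.8 44.2 11 0.07"

```text
time: 27.5
tool_pos: [0.5616, 0.3193, 0.0709]
ee_rot: [3.141, 0.002, -3.075]
wrist_force: [0.4, 0.1, 0.3]
width: 0.036
```

Run:
```python
from h import *
held()
plan([[*ff(*CASE,0,.09),z] for z in(.009,)],183.9)
```

```text
held 2776 [ 0.0227 -0.0164 -0.0184] [ 0.0402  0.0171 -0.0052] width 0.0356
[0.28 0.04 6.34] turn -0.001
```

Request:
servo_tool:
  series: "1 0.3 0 2 0;1 0.3 0 4 0;1 0.3 0 5.3 0;1 0.3 0 5.8 0;1 0.3 0 6.1 0;1 0.3 0 6.2 0;1 0.3 0 6.2 0"

```text
time: 28.13
tool_pos: [0.5587, 0.3202, 0.009]
ee_rot: [3.141, 0.002, -3.073]
wrist_force: [-0.5, -0.5, -1.1]
width: 0.0358
```

Run:
```python
from h import *
held();o,p,R=toolpose();print(p,o["wrist_force"])
plan([[*ff(*CASE,0,.09),.009]],187.9)
```

```text
held 4890 [ 0.0228 -0.0279 -0.0197] [0.0447 0.0279 0.0044] width 0.036
[0.55863254 0.32023864 0.00896347] [-0.12572365 -0.23939033 -1.78739716]
[-0.12 -0.   -0.  ] turn -0.07
```

Next I release, rise, and move back a bit to see the whole case and lid.

Request:
servo_tool:
  series: "0.05 0 0 0.2 0;0.05 0 0 0.2 0;0.05 0 0 0.2 0;0.05 0 0 0.2 0;0.05 0 0 -4 0;0.05 0 0 -8 0;1 0 0 -12 0;1 0 0 -16 0;1 0 0 -20 0;1 0 0 -23 0;1 0 -4 -23 0;1 0 -8 -23 0;1 0 -8 -23 0;1 0 -8 -23 0"

```text
time: 29.35
tool_pos: [0.5635, 0.2384, 0.2382]
ee_rot: [3.141, 0.001, -3.077]
wrist_force: [-0.8, 0.3, -0.2]
width: 0.0005
```

Run:
```python
from h import *
o,p,R=toolpose();print(p,o["width"])
im,d,W,ray=wrist(); cv2.imwrite("pics/w4.png",im[:,:,::-1])
t,dt=snapshot("top");Wt=world("top",dt)
a=np.radians(CASE[1]);c=np.array(CASE[0])
def cf(W): 
    q=W[...,:2]-c; return np.stack([q[...,0]*np.cos(a)+q[...,1]*np.sin(a),-q[...,0]*np.sin(a)+q[...,1]*np.cos(a),W[...,2]],-1)*1000
C=cf(W); m=(d>0)&(abs(C[...,0])<52)&(abs(C[...,1])<138)&(C[...,2]>20)&(C[...,2]<36)
k,l,s,_=cv2.connectedComponentsWithStats(m.astype(np.uint8))
for i in range(1,k):
    if s[i,4]>200: q=C[l==i]; print("cart",s[i,4],np.round(cv2.minAreaRect(q[:,:2].astype(np.float32)),1) if 0 else cv2.minAreaRect(q[:,:2].astype(np.float32)),np.median(q[:,2]))
for n,D,X in(("wrist",d,C),("top",dt,cf(Wt))):
    m=(D>0)&(X[...,0]>56)&(X[...,0]<140)&(abs(X[...,1])<140)&(X[...,2]>50)&(X[...,2]<170)
    q=X[m]; 
    if m.sum()>50:
        f=np.polyfit(q[:,2],q[:,0],1); print(n,"lid",m.sum(),"max",np.percentile(q,99,0),"x=",f)
```

```text
[0.56347433 0.23836321 0.23819835] 0.0004534546650148692
cart 1397 ((-0.053607940673828125, 0.0098114013671875), (100.05646514892578, 274.5228576660156), 0.08140015602111816) 28.311891376657044
cart 1739 ((-2.3688011169433594, 90.77548217773438), (76.15206909179688, 36.336971282958984), 0.3738941252231598) 27.489719947085156
cart 1814 ((-0.6555557250976562, -27.856449127197266), (36.097713470458984, 76.58867645263672), 89.3189926147461) 27.45716468172703
cart 1836 ((-0.2555999755859375, 31.57727813720703), (36.34722900390625, 76.58790588378906), 89.8377685546875) 27.51096337310001
cart 1730 ((0.2789344787597656, -87.58531188964844), (76.84667205810547, 37.339088439941406), 0.08213117718696594) 27.34607148081339
wrist lid 6681 max [ 85.65090666 138.4872844  137.50822815] x= [ 0.33838689 39.19733244]
top lid 1125 max [134.73759197  32.41423854 168.4563914 ] x= [ 0.41142946 36.18471175]
```

View pics/w4.png

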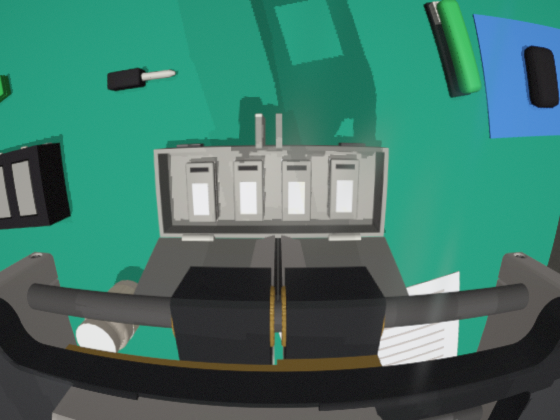

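All four cartridges lie flat in the case at pixels (201,193), (249,192), (297,192) and (344,188). Their tops are at z≈27 mm, below the rim. The lid leans back at about 1.90 rad. I go behind it at case y=-55 and swing it shut.

Request:
servo_tool:
  series: "1 -12.7 -6.3 0 0;1 -12.7 -6.3 0 0;1 -12.7 -6.3 0 0;1 -12.7 -6.3 0 0;1 -12.7 -6.3 0 0;1 -12.7 -6.3 0 0;1 -12.7 -6.3 4 0;1 -12.7 -6.3 8 0;1 -12.7 -6.3 11 0;1 -12.7 -6.3 11 0;1 -12.7 -6.3 11 0"

```text
time: 30.37
tool_pos: [0.6915, 0.1873, 0.1259]
ee_rot: [-3.142, -0.005, -3.071]
wrist_force: [0.7, -0.1, 1.2]
width: 0.0007
```

Run:
```python
from h import *
o,p,R=toolpose();print(p,o["ee_rot"],o["wrist_force"],o["joint_positions"])
a=[[120,128],[105,128],[90,128],[68,128],[52,128],[37,126],[23,120],[10,112],[2,105],[-6,97],[-12,87],[-18,77],[-22,66],[-24,57],[-25,50],[-25,46]]
plan([[*ff(*CASE,x/1000,-.055),z/1000] for x,z in a],183.9)
```

```text
[0.69148496 0.18733949 0.12587686] [-3.14153925 -0.00495247 -3.07112   ] [ 0.71688782 -0.12063225  1.21867883] [ 1.85232820e-01  4.89715209e-01  1.02458988e+00  5.15010882e-04
  1.63221356e+00 -1.45600595e+00]
[ 0.23 -0.34 -0.21] turn 0.002
[ 1.73 -0.34 -0.2 ] turn 0.002
[ 3.23 -0.33 -0.2 ] turn 0.002
[ 5.43 -0.33 -0.19] turn 0.002
[ 7.03 -0.32 -0.18] turn 0.002
[ 8.53 -0.32  0.03] turn 0.002
[ 9.92 -0.32  0.64] turn 0.002
[11.22 -0.31  1.44] turn 0.002
[12.02 -0.31  2.15] turn 0.002
[12.81 -0.31  2.95] turn 0.002
[13.41 -0.31  3.95] turn 0.002
[14.   -0.31  4.96] turn 0.002
[14.4  -0.31  6.06] turn 0.002
[14.59 -0.3   6.96] turn 0.002
[14.69 -0.3   7.66] turn 0.002
[14.69 -0.3   8.06] turn 0.002
```

Request:
servo_tool:
  series: "1 1 -0.3 -0.2 0;1 2 -0.3 -0.2 0;1 3 -0.3 -0.2 0;1 4.2 -0.3 -0.2 0;1 5.4 -0.3 -0.2 0;1 6.2 -0.3 -0.2 0;1 7.0 -0.3 -0.2 0;1 7.8 -0.3 -0.1 0;1 8.5 -0.3 0 0;1 9.2 -0.3 0.3 0;1 9.9 -0.3 0.6 0;1 10.6 -0.3 1 0;1 11.2 -0.3 1.4 0;1 11.6 -0.3 1.8 0;1 12 -0.3 2.2 0;1 12.4 -0.3 2.5 0;1 12.8 -0.3 3 0;1 13.1 -0.3 3.5 0"

```text
time: 31.87
tool_pos: [0.5629, 0.1738, 0.0918]
ee_rot: [-3.141, -0.001, -3.073]
wrist_force: [-0.0, -0.7, 2.2]
width: 0.0001
```

Run:
```python
from h import *
o,p,R=toolpose();print(p,o["wrist_force"])
q=p[:2]-CASE[0];a=np.radians(3.9);print("case",q[0]*np.cos(a)+q[1]*np.sin(a),q[1]*np.cos(a)-q[0]*np.sin(a))
im,d=snapshot("scene");cv2.imwrite("pics/s1.png",cv2.resize(im[180:340,220:420,::-1],None,fx=3,fy=3))
```

```text
[0.5629036  0.1737603  0.09183694] [-0.01201228 -0.6651457   2.15964123]
case -0.006948392052102705 -0.05639769984905657
```

View pics/s1.png

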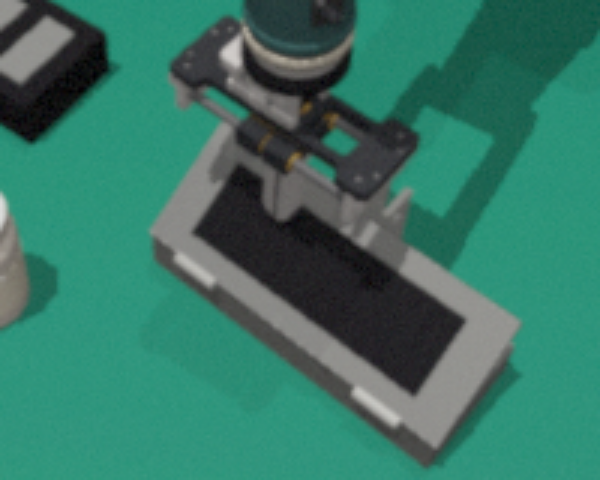

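The lid is partway down, with the finger on its outer face at (280,210). I continue down.

Request:
servo_tool:
  series: "1 0.6 0 0.8 0;1 1.1 0 1.5 0;1 1.4 0 2.1 0;1 1.6 0 2.7 0;1 1.8 0 3.2 0;1 1.8 0 3.7 0;1 1.8 0 4.2 0;1 1.8 0 4.5 0;1 1.8 0 4.7 0;1 1.8 0 4.8 0;1 1.8 0 4.8 0"

```text
time: 32.83
tool_pos: [0.5446, 0.1726, 0.0471]
ee_rot: [-3.141, -0.002, -3.073]
wrist_force: [-7.5, -2.0, 14.3]
width: 0.0006
```

The lid contacts the rim at z=47 mm with 14 N, so it is shut. Next is the pin.

Run:
```python
from h import *
plan([[*robot.get_obs()["tool_pos"][:2],.2],[.43,-.05,.2]],95)
```

```text
[  0.03  -0.   -15.29] turn 1.552
[ 12.98 -21.42 -15.26] turn 1.552
```

Request:
servo_tool:
  series: "1 0 0 -4 0;1 0 0 -8 0;1 0 0 -12 0;1 0 0 -15.3 0;0 13 -21.4 -15.3 1.552;0 13 -21.4 -15.3 1.552;0 13 -21.4 -15.3 1.552;0 13 -21.4 -15.3 1.552;0 13 -21.4 -15.3 1.552;0 13 -21.4 -15.3 1.552;0 13 -21.4 -15.3 1.552;0 13 -21.4 -15.3 1.552;0 13 -21.4 -15.3 1.552;0 13 -21.4 -15.3 1.552;0 13 -21.4 -15.3 1.552;0 13 -21.4 -15.3 1.552;0 13 -21.4 -15.3 1.552;0 13 -21.4 -15.3 1.552;0 13 -21.4 -15.3 1.552;0 13 -21.4 -15.3 1.552"

```text
time: 34.5
tool_pos: [0.4305, -0.0497, 0.1972]
ee_rot: [-3.141, -0.0, 1.659]
wrist_force: [-1.0, -0.0, -0.1]
width: 0.0469
```

```bash
cat >> h.py <<'E'
def pin():
    im,d,W,ray=wrist(); x,y,z=np.moveaxis(W,-1,0)
    out={}
    for lab,m in(("handle",(z>.019)&(z<.032)),("shaft",(z>.008)&(z<.0185)&(im.min(-1)>90)),):
        m=m&(d>0)&(x>.3)&(x<.5)&(y>-.12)&(y<.17)
        k,l,s,c=cv2.connectedComponentsWithStats(m.astype(np.uint8))
        if k<2: continue
        i=1+np.argmax(s[1:,4]); q=W[l==i]; r=cv2.minAreaRect((q[:,:2]*1000).astype(np.float32)); print(lab,s[i].tolist(),np.round(r[0],1),np.round(r[1],1),round(r[2],1),"z",np.round(np.median(q[:,2]),4))
    return im,d,W,ray
E
python3 - <<'E'
from h import *
o,p,R=toolpose();print(p,o["width"],o["ee_rot"])
im,d,W,ray=pin(); cv2.imwrite("pics/w5.png",im[:,:,::-1])
t,dt=snapshot("top");X=world("top",dt);x,y,z=np.moveaxis(X,-1,0)
m=(x>.5)&(x<.65)&(y>.08)&(y<.38)&(z>.03)&(z<.06); print("lid plane",m.sum(),np.percentile(z[m],[3,50,97]))
E
```

```text
[ 0.43046306 -0.04969199  0.19716545] 0.046896146597946164 [-3.14112732e+00 -2.52229355e-04  1.65906523e+00]
handle [238, 109, 28, 47, 987] [395.4  18.4] [24.6 50. ] 12.2 z 0.0242
shaft [241, 71, 13, 39, 320] [385.5  64.8] [10.4 44. ] 11.6 z 0.0163
lid plane 4289 [0.04260274 0.04699003 0.05115814]
```

View pics/w5.png

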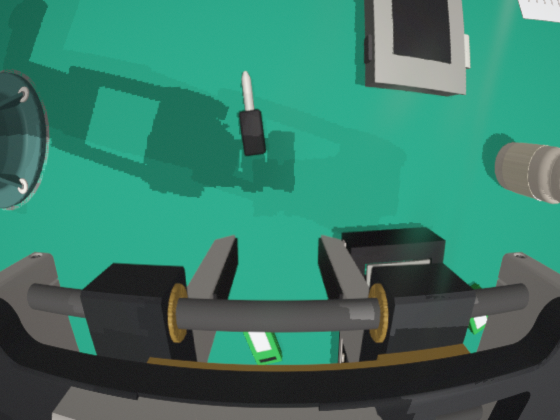

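The pin was knocked: the handle is now at (253,132) px, which is (395,18) mm, and its axis points at 102°. I grasp there.

Run:
```python
from h import *
plan([[.3955,.0184,.06],[.3955,.0184,.004]],102)
```

```text
[ 7.09 -2.89 13.73] turn -0.122
[ 7.09 -2.89 19.33] turn -0.122
```

Request:
servo_tool:
  series: "0 7.1 -2.9 4 -0.122;0 7.1 -2.9 8 -0.122;0 7.1 -2.9 12 -0.122;0 7.1 -2.9 15 -0.122;0 7.1 -2.9 15 -0.122;0 7.1 -2.9 15 -0.122"

```text
time: 35.1
tool_pos: [0.3911, 0.0194, 0.0428]
ee_rot: [-3.132, -0.003, 1.781]
wrist_force: [-1.8, -0.8, -0.7]
width: 0.047
```

Run:
```python
from h import *
pin();plan([[.3955,.0184,.004]],102)
```

```text
handle [267, 206, 37, 73, 2642] [395.3  18.4] [24.1 49. ] 11.8 z 0.0242
shaft [278, 135, 16, 72, 986] [385.6  64.1] [ 9.7 45.3] 12.0 z 0.0163
[-0.09  0.19  4.17] turn 0.001
```

Request:
servo_tool:
  series: "0 -0.1 0.2 2 0;0 -0.1 0.2 3.3 0;0 -0.1 0.2 3.9 0;0 -0.1 0.2 4.1 0;0 -0.1 0.2 4.1 0;1 -0.1 0.2 4.1 0;1 -0.1 0.2 4.1 0;1 -0.1 0.2 4.1 0;1 -0.1 0.2 4.1 0;1 -0.1 0.2 4.1 0;1 -0.1 0.2 4.1 0"

```text
time: 36.07
tool_pos: [0.3981, 0.0179, 0.0071]
ee_rot: [3.141, 0.0, 1.78]
wrist_force: [-0.3, -0.7, 3.8]
width: 0.0237
```

Request:
servo_tool:
  series: "1 0 0 -2 0;1 0 0 -5 0;1 0 0 -8 0;1 0 0 -11 0;1 0 0 -14 0;1 0 0 -14 0;1 0 0 -14 0;1 0 0 -14 0"

```text
time: 36.73
tool_pos: [0.397, 0.018, 0.1453]
ee_rot: [-3.14, -0.001, 1.78]
wrist_force: [0.1, 0.3, -1.2]
width: 0.0235
```

```bash
cat >> h.py <<'E'
def heldpin():
    o,p,R=toolpose(); im,d,W,ray=wrist(); L=(W-p)@R
    m=(d>0)&(L[...,0]>.03)&(L[...,0]<.09)&(abs(L[...,1])<.02)&(L[...,2]>-.04)&(L[...,2]<.04)
    q=L[m]; print("shaft px",m.sum(),"y by x:",[(x0,np.round(np.median(q[abs(q[:,0]-x0)<.003][:,1])*1000,1),np.round(np.percentile(q[abs(q[:,0]-x0)<.003][:,2],10)*1000,1)) for x0 in(.035,.045,.055,.065) if (abs(q[:,0]-x0)<.003).any()],"tip",np.percentile(q[:,0],99.5)*1000)
    h=(d>0)&(L[...,0]>.008)&(L[...,0]<.04)&(abs(L[...,1])<.016)&(L[...,2]>-.03)&(L[...,2]<.0)&(im.max(-1)<75)
    print("handle top z, front x",np.median(L[h][:,2])*1000,np.percentile(L[h][:,0],98)*1000,h.sum())
    return im,d,W,L
E
python3 - <<'E'
from h import *
o,p,R=toolpose();print(p,o["width"],o["ee_rot"])
im,d,W,L=heldpin(); cv2.imwrite("pics/w6.png",im[:,:,::-1])
E
```

```text
[0.39696048 0.01803855 0.14526289] 0.02345744461896495 [-3.13990371e+00 -6.52367932e-04  1.77989799e+00]
shaft px 1309 y by x: [(0.035, np.float64(-1.2), np.float64(-10.6)), (0.045, np.float64(-0.9), np.float64(-10.5)), (0.055, np.float64(-0.9), np.float64(-10.3)), (0.065, np.float64(-1.1), np.float64(-9.9))] tip 70.1803137541834
handle top z, front x -16.93787019187958 25.48281873058964 1697
```

View pics/w6.png

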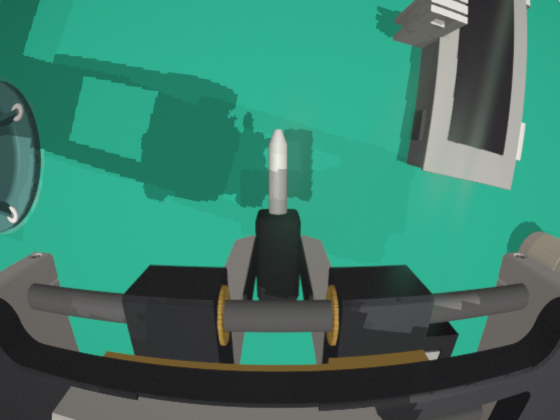

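The pin is held straight: shaft (278,130)-(278,210) px, handle below it. I move to the pre-insert pose at the -y side of the ears.

Run:
```python
from h import *
print(ff(*CASE,-.072,0)); plan([[*ff(*CASE,-.072,-.11),.0727]],93.9)
```

```text
[0.49416673 0.2256029 ]
[ 7.37 12.34  7.15] turn 0.141
```

Request:
servo_tool:
  series: "1 7.4 12.3 0 0.141;1 7.4 12.3 0 0.141;1 7.4 12.3 0 0.141;1 7.4 12.3 0 0.141;1 7.4 12.3 2 0.141;1 7.4 12.3 4 0.141;1 7.4 12.3 6 0.141;1 7.4 12.3 7.1 0.141;1 7.4 12.3 7.1 0.141;1 7.4 12.3 7.1 0.141;1 7.4 12.3 7.1 0.141;1 7.4 12.3 7.1 0.141"

```text
time: 37.78
tool_pos: [0.5036, 0.1159, 0.077]
ee_rot: [3.139, -0.0, 1.639]
wrist_force: [-0.2, 0.4, -0.2]
width: 0.024
```

Run:
```python
from h import *
o,p,R=toolpose();print(p,o["width"],o["ee_rot"])
im,d,W,L=heldpin(); np.savez("w7.npz",im=im,d=d,W=W,L=L); cv2.imwrite("pics/w7.png",cv2.resize(im[0:260,140:420,::-1],None,fx=2.2,fy=2.2))
# ears tops: world height 85..100mm
for n,lo,hi in(("eartops",.088,.105),):
    m=(d>0)&(W[...,2]>lo)&(W[...,2]<hi)&(L[...,0]>.08)&(L[...,0]<.16)&(abs(L[...,1])<.04)
    k,l,s,c=cv2.connectedComponentsWithStats(m.astype(np.uint8))
    for i in range(1,k):
        if s[i,4]>20: q=L[l==i]*1000; print(n,s[i].tolist(),"tool lo",np.round(np.percentile(q,3,0),1),"hi",np.round(np.percentile(q,97,0),1),"ang",round(cv2.minAreaRect(q[:,:2].astype(np.float32))[2],1),"z",np.median(W[l==i][:,2]))
plan([[*ff(*CASE,-.072,-.11),.0727]],93.9)
```

```text
[0.5035883  0.11586664 0.07696429] 0.024014017934526954 [ 3.13883563e+00 -2.36658494e-04  1.63853499e+00]
shaft px 2529 y by x: [(0.035, np.float64(1.9), np.float64(-10.3)), (0.045, np.float64(1.9), np.float64(-10.2)), (0.055, np.float64(1.9), np.float64(-10.2)), (0.065, np.float64(1.4), np.float64(-9.7))] tip 89.39281123549033
handle top z, front x -16.92272598218678 25.38024435655526 1691
eartops [239, 28, 69, 15, 956] tool lo [116.9 -19.1 -18.6] hi [122.9  12.9 -11.9] ang 0.1 z 0.09416782630103707
eartops [239, 44, 69, 19, 1208] tool lo [106.  -19.2 -18.7] hi [114.   12.7 -12. ] ang 89.9 z 0.09426473214795365
eartops [239, 64, 69, 16, 961] tool lo [ 97.  -19.1 -18.5] hi [103.1  12.7 -12.4] ang 0.6 z 0.09418785403102936
[ 0.01 -0.2   0.44] turn -0.0
```

View pics/w7.png

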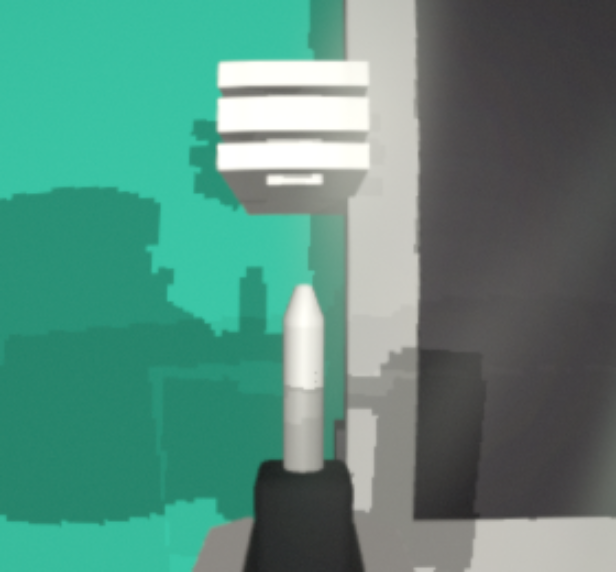

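Run:
```python
from h import *
f=np.load("w7.npz");L=f["L"]*1000;d=f["d"]
def prof(m,n):
  q=L[m]
  print(n,m.sum(),np.round(np.percentile(q,[1,50,99],axis=0),1).tolist())
base=(d>0)&(abs(L[...,1])<16)&(L[...,2]<0)&(L[...,2]>-14)
for a,b in((29,38),(40,48),(50,58)): prof(base&(L[...,0]>a)&(L[...,0]<b),f"shaft{a}")
ear=(d>0)&(L[...,2]>-21)&(L[...,2]<-14)&(L[...,0]>92)&(L[...,0]<130)&(abs(L[...,1])<30); prof(ear,"eartop")
# hole: look at front ear face, dark/bright rows
face=(d>0)&(L[...,0]>93)&(L[...,0]<100)&(L[...,2]>-14)&(L[...,2]<25)&(abs(L[...,1])<30); prof(face,"face")
```

```text
shaft29 297 [[29.1, -5.7, -11.4], [33.7, -0.8, -9.3], [38.0, 3.6, -5.9]]
shaft40 269 [[40.1, -5.6, -11.2], [44.1, -0.8, -9.4], [48.0, 3.5, -5.9]]
shaft50 276 [[50.1, -5.5, -11.0], [54.2, -0.8, -9.3], [58.0, 3.5, -6.2]]
eartop 2869 [[97.1, -19.9, -19.0], [109.6, -3.2, -17.3], [122.9, 13.4, -14.4]]
face 639 [[96.8, -19.9, -13.5], [97.3, -3.2, 5.6], [99.6, 13.5, 24.9]]
```

Request:
servo_tool:
  series: "1 0 -0.22 0.2 0;1 0.5 -0.22 0.41 0;1 1 -0.22 0.41 0;1 1.5 -0.22 0.41 0;1 1.8 -0.22 0.41 0;1 1.8 -0.22 0.41 0;1 1.8 -0.22 0.41 0;1 1.8 -0.22 0.41 0"

```text
time: 38.5
tool_pos: [0.4992, 0.1337, 0.0714]
ee_rot: [3.142, 0.0, 1.639]
wrist_force: [0.3, 0.1, -0.6]
width: 0.0238
```

Run:
```python
from h import *
o,p,R=toolpose();print(p,o["ee_rot"],o["wrist_force"],o["width"])
im,d,W,ray=wrist(); L=(W-p)@R*1000; np.savez("w8.npz",im=im,d=d,L=L)
def prof(m,n):
  q=L[m]; print(n,m.sum(),np.round(np.percentile(q,[1,50,99],axis=0),1).tolist())
base=(d>0)&(abs(L[...,1])<16)&(L[...,2]<0)&(L[...,2]>-14)
for a,b in((29,38),(50,58),(58,75)): prof(base&(L[...,0]>a)&(L[...,0]<b),f"shaft{a}")
prof(base&(abs(L[...,1]+.8)<2)&(L[...,0]>29)&(L[...,0]<58),"shaftmid")
prof((d>0)&(L[...,2]>-26)&(L[...,2]<-16)&(L[...,0]>70)&(L[...,0]<110)&(abs(L[...,1])<30),"eartop")
```

```text
[0.49923153 0.13371177 0.0714028 ] [3.14151594e+00 6.83520067e-05 1.63901971e+00] [ 0.30651573  0.052784   -0.55805741] 0.023794347125937202
shaft29 296 [[29.2, -5.7, -11.1], [33.6, -1.1, -9.3], [37.9, 3.6, -6.0]]
shaft50 278 [[50.0, -5.6, -11.4], [54.2, -1.3, -9.3], [58.0, 3.5, -6.3]]
shaft58 361 [[58.3, -6.1, -10.9], [63.2, -1.3, -8.5], [70.6, 3.5, -5.0]]
shaftmid 379 [[29.4, -2.4, -11.4], [43.8, -0.8, -10.0], [57.9, 0.8, -8.5]]
eartop 3213 [[79.1, -16.9, -24.5], [92.1, -0.2, -22.9], [104.8, 16.5, -16.4]]
```

Request:
servo_tool:
  series: "1 0 0.08 -0.17 0;1 0 0.08 -0.17 0;1 0 0.08 -0.17 0;1 0.5 0.08 -0.17 0;1 1 0.08 -0.17 0;1 1.5 0.08 -0.17 0;1 2 0.08 -0.17 0;1 2 0.08 -0.17 0;1 2 0.08 -0.17 0"

```text
time: 39.3
tool_pos: [0.4985, 0.1541, 0.073]
ee_rot: [-3.142, 0.0, 1.64]
wrist_force: [-0.1, 0.1, -0.9]
width: 0.0238
```

Run:
```python
from h import *
o,p,R=toolpose();print(p,o["ee_rot"],o["wrist_force"],o["width"])
im,d,W,ray=wrist(); L=(W-p)@R*1000
def prof(m,n):
  q=L[m]; print(n,m.sum(),np.round(np.percentile(q,[1,50,99],axis=0),1).tolist())
base=(d>0)&(abs(L[...,1])<16)&(L[...,2]<0)&(L[...,2]>-14)
prof(base&(L[...,0]>29)&(L[...,0]<50),"shaft29")
prof(base&(abs(L[...,1]+.8)<2)&(L[...,0]>29)&(L[...,0]<50),"shaftmid")
prof((d>0)&(L[...,2]>-26)&(L[...,2]<-16)&(L[...,0]>50)&(L[...,0]<90)&(abs(L[...,1])<30),"eartop")
```

```text
[0.49854017 0.15413471 0.07303085] [-3.14154885e+00  5.21340797e-05  1.63974078e+00] [-0.12869916  0.07269598 -0.93031084] 0.023781286916921315
shaft29 696 [[29.3, -5.7, -11.2], [39.5, -0.8, -9.2], [49.6, 3.5, -6.0]]
shaftmid 272 [[29.4, -2.4, -11.5], [39.5, -0.8, -10.0], [49.6, 0.8, -8.5]]
eartop 2916 [[59.1, -17.3, -22.8], [71.9, -0.7, -21.4], [84.6, 15.8, -19.9]]
```

It is aligned to within 0.4 mm, and the tip has entered the first ear with no force. I push on.

Request:
servo_tool:
  series: "1 0.4 0.03 0 0;1 0.8 0.03 0 0;1 1.2 0.03 0 0;1 1.6 0.03 0 0;1 2.0 0.03 0 0;1 2.4 0.03 0 0;1 2.8 0.03 0 0;1 3.1 0.03 0 0;1 3.1 0.03 0 0;1 3.1 0.03 0 0"

```text
time: 40.18
tool_pos: [0.4968, 0.1848, 0.0731]
ee_rot: [-3.142, 0.0, 1.639]
wrist_force: [-0.7, -0.0, -0.6]
width: 0.0235
```

Request:
servo_tool:
  series: "1 0.1 0 0 0;1 0.2 0 0 0;1 0.3 0 0 0;1 0.4 0 0 0;1 0.4 0 0 0"

```text
time: 40.6
tool_pos: [0.4967, 0.1874, 0.0731]
ee_rot: [-3.142, 0.003, 1.639]
wrist_force: [-0.2, -4.4, 0.6]
width: 0.0237
```

Run:
```python
from h import *
o,p,R=toolpose();print(p,o["wrist_force"],o["width"],"fwd force",(R.T@o["wrist_force"]))
im,d,W,ray=wrist(); L=(W-p)@R*1000; cv2.imwrite("pics/w9.png",cv2.resize(im[0:300,140:420,::-1],None,fx=2,fy=2))
def prof(m,n):
  q=L[m]; print(n,m.sum(),np.round(np.percentile(q,[1,50,99],axis=0),1).tolist())
prof((d>0)&(L[...,2]>-26)&(L[...,2]<-19)&(L[...,0]>15)&(L[...,0]<70)&(abs(L[...,1])<30)&(im.min(-1)>100),"eartop")
prof((d>0)&(L[...,0]>8)&(L[...,0]<40)&(abs(L[...,1])<12)&(L[...,2]<-13)&(L[...,2]>-20)&(im.max(-1)<75),"handle")
```

```text
[0.49667847 0.1874133  0.07313291] [-0.22130826 -4.38345281  0.60075075] 0.023681793936149585 fwd force [-4.35992433 -0.51758098 -0.58966695]
eartop 2897 [[25.5, -18.1, -22.7], [38.7, -1.3, -21.3], [51.3, 15.3, -19.5]]
handle 1220 [[8.2, -11.8, -18.6], [15.9, -0.8, -17.2], [23.3, 10.4, -15.3]]
```

View pics/w9.png

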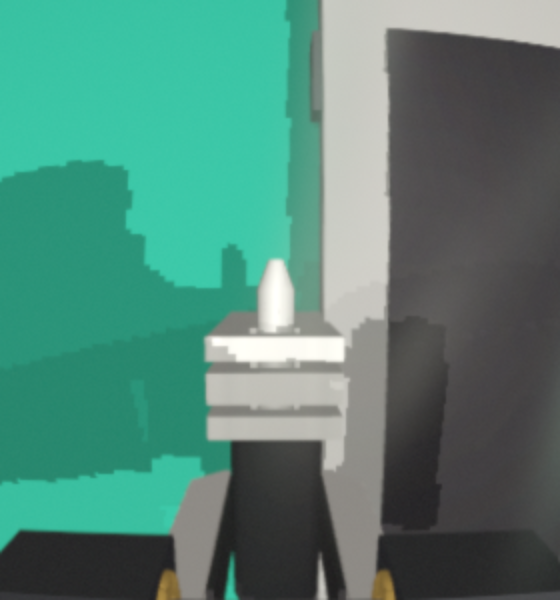

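The shaft tip shows beyond the far ear at (275,290), with the shoulder against the near ear and 4.4 N of contact force. I give one firmer push, then release and rise.

Request:
servo_tool:
  series: "1 0.1 0 0 0;1 0.2 0 0 0;1 0.3 0 0 0;1 0.3 0 0 0;1 0.05 0 0 0;1 0.05 0 0 0"

```text
time: 41.15
tool_pos: [0.4967, 0.1874, 0.0731]
ee_rot: [-3.141, 0.003, 1.638]
wrist_force: [-0.2, -6.5, 0.7]
width: 0.0237
```

Request:
servo_tool:
  series: "0.1 0 0 0 0;0.1 0 0 0 0;0.1 0 0 0 0;0.1 0 0 0 0;0.1 0 0 0 0;0.1 0 0 -3 0;0.1 0 0 -6 0;0.1 0 0 -10 0;0.1 0 0 -13 0;0.1 -4 0 -13 0;0.1 -6 0 -13 0;0.1 -6 0 -13 0;0.1 -6 0 -13 0;0.1 -6 0 -13 0"

```text
time: 42.32
tool_pos: [0.5003, 0.1299, 0.2027]
ee_rot: [-3.141, -0.001, 1.639]
wrist_force: [-0.1, 0.4, -0.1]
width: 0.0419
```

Run:
```python
from h import *
o,p,R=toolpose();print(p,o["wrist_force"],o["width"])
im,d,W,ray=wrist(); cv2.imwrite("pics/w10.png",cv2.resize(im[0:300,100:460,::-1],None,fx=2,fy=2))
a=np.radians(CASE[1]);q=W[...,:2]-CASE[0];C=np.stack([q[...,0]*np.cos(a)+q[...,1]*np.sin(a),-q[...,0]*np.sin(a)+q[...,1]*np.cos(a),W[...,2]],-1)*1000
def prof(m,n):
  q=C[m]; print(n,m.sum(),np.round(np.percentile(q,[1,50,99],axis=0),1).tolist())
near=(d>0)&(C[...,0]<-50)&(C[...,0]>-100)
prof(near&(C[...,2]>91)&(C[...,2]<98)&(abs(C[...,1])<25),"eartops")
prof(near&(C[...,1]<-5)&(C[...,1]>-75)&(C[...,2]>84)&(C[...,2]<94)&(im.max(-1)<80),"handle")
prof(near&(C[...,1]>14)&(C[...,1]<50)&(C[...,2]>76)&(C[...,2]<88),"tip")
prof((d>0)&(abs(C[...,0])<50)&(abs(C[...,1])<135)&(C[...,2]>30),"lid")
```

```text
[0.50034269 0.12989354 0.20266797] [-0.14908857  0.44951887 -0.0657333 ] 0.041896551999769265
eartops 893 [[-89.6, -12.5, 91.7], [-73.9, -0.1, 94.3], [-57.2, 12.5, 96.1]]
handle 525 [[-84.8, -40.5, 84.0], [-73.9, -26.7, 85.3], [-62.2, -16.7, 88.2]]
tip 144 [[-77.5, 14.6, 82.4], [-73.0, 20.2, 85.5], [-68.4, 27.9, 87.4]]
lid 42985 [[-49.5, -129.5, 46.1], [-15.0, -65.7, 50.9], [47.8, 117.6, 343.2]]
```

View pics/w10.png

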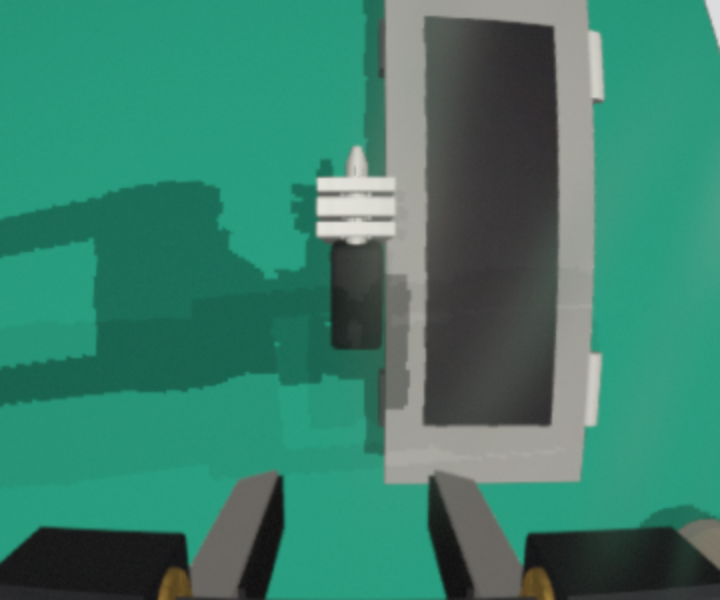

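The pin stays in after release, but a sliver of shaft shows between the ear and the drooping handle at (357,240). I measure the gap and push from behind.

```bash
cat >> h.py <<'E'
def pincheck(name=None):
    im,d,W,ray=wrist()
    if name: cv2.imwrite(name,cv2.resize(im[0:300,100:460,::-1],None,fx=2,fy=2))
    a=np.radians(CASE[1]);q=W[...,:2]-CASE[0];C=np.stack([q[...,0]*np.cos(a)+q[...,1]*np.sin(a),-q[...,0]*np.sin(a)+q[...,1]*np.cos(a),W[...,2]],-1)*1000
    h=(d>0)&(abs(C[...,0]+73)<9)&(C[...,1]<-12)&(C[...,1]>-90)&(C[...,2]>60)&(C[...,2]<94)&(im.max(-1)<80)
    q=C[h]; f=np.polyfit(q[:,1],q[:,2],1); print("handle y",np.round(np.percentile(q[:,1],[0.5,99.5]),1),"top slope",f[0],"z at y=-13,-63",np.polyval(f,[-13,-63]))
    t=(d>0)&(abs(C[...,0]+73)<12)&(C[...,1]>13.5)&(C[...,1]<60)&(C[...,2]>60)&(C[...,2]<95); q=C[t]; print("tip y",np.percentile(q[:,1],[99,100]),"z",np.median(q[:,2]))
    e=(d>0)&(C[...,2]>91)&(C[...,2]<98)&(abs(C[...,1])<25)&(abs(C[...,0]+72)<20);print("ears y",np.percentile(C[e][:,1],[1,99]))
E
python3 - <<'E'
from h import *
pincheck()
plan([[*ff(*CASE,-.073,-.10),.2],[*ff(*CASE,-.073,-.10),.066],[*ff(*CASE,-.073,-.08),.066]],93.9)
E
```

```text
handle y [-65.1 -15.2] top slope 0.14467975795746607 z at y=-13,-63 [86.93706091 79.70307301]
tip y [27.97471988 28.33315506] z 85.48736486302874
ears y [-12.4336057   12.73381299]
[-0.44 -0.06  0.26] turn 0.001
[-0.45 -0.05 13.66] turn 0.001
[ 1.55 -0.05 13.66] turn 0.001
```

Request:
servo_tool:
  series: "1 -0.6 0 2 0;1 -0.6 0 5 0;1 -0.6 0 8 0;1 -0.6 0 11 0;1 -0.6 0 13.5 0;1 -0.6 0 14 0;1 -0.6 0 14 0;1 0.4 0 14 0;1 1.0 0 14 0;1 1.4 0 14 0;1 1.7 0 14 0;1 1.9 0 14 0;1 2.1 0 14 0;1 2.1 0 14 0"

```text
time: 43.58
tool_pos: [0.4999, 0.1492, 0.0638]
ee_rot: [3.14, 0.003, 1.639]
wrist_force: [-0.0, -4.1, 0.6]
width: 0.0003
```

Request:
servo_tool:
  series: "1 0.2 0 0 0;1 0.4 0 0 0;1 0.6 0 0 0;1 0.6 0 0 0;1 0.6 0 0 0"

```text
time: 44.0
tool_pos: [0.5001, 0.1496, 0.0639]
ee_rot: [3.14, 0.013, 1.637]
wrist_force: [1.8, -16.9, 3.6]
width: 0.0006
```

Firmly seated: 17 N with no further travel. I back off and check.

Request:
servo_tool:
  series: "1 0 0 0 0;1 -1 0 0 0;1 -2 0 0 0;1 -2 0 -4 0;1 -2 0 -8 0;1 -2 0 -12 0;1 -2 0 -14 0;1 -2 0 -14 0;1 -2 0 -14 0;1 -2 0 -14 0"

```text
time: 44.83
tool_pos: [0.4993, 0.1363, 0.2014]
ee_rot: [-3.139, -0.001, 1.639]
wrist_force: [-0.4, 0.1, -0.4]
width: 0.0006
```

Run:
```python
from h import *
print(robot.get_obs()["tool_pos"]); pincheck("pics/w11.png")
f=np.load("top0.npz"); t,dt=snapshot("top");X=world("top",dt);x,y,z=np.moveaxis(X,-1,0)
cv2.imwrite("pics/t2.png",t[:,:,::-1])
for n,b in(("big",(.68,.82,-.03,.1,.115,.135)),("dark",(.3,.42,-.5,-.38,.095,.115)),("stapler",(.28,.44,.41,.51,.035,.06))):
  for V in(world("top",f["d"]),X):
    m=(V[...,0]>b[0])&(V[...,0]<b[1])&(V[...,1]>b[2])&(V[...,1]<b[3])&(V[...,2]>b[4])&(V[...,2]<b[5]); print(n,np.round(np.median(V[m],0),4),m.sum())
m=(x>.53)&(x<.62)&(y>.1)&(y<.36)&(z>.03)&(z<.06); print("lid z",np.percentile(z[m],[5,50,95]),m.sum())
```

```text
[0.49931064 0.13628802 0.20144814]
handle y [-65.5 -14.6] top slope 0.144906939324856 z at y=-13,-63 [86.99847357 79.75312661]
tip y [29.35127896 29.40537151] z 85.60045678854264
ears y [-12.45876657  12.49214816]
big [0.7526 0.0213 0.1242] 416
big [0.7523 0.0212 0.1245] 417
dark [ 0.3588 -0.4487  0.1039] 383
dark [ 0.3589 -0.4488  0.104 ] 381
stapler [0.3533 0.4591 0.0461] 552
stapler [0.3532 0.4594 0.0462] 546
lid z [0.04273857 0.04657957 0.0505009 ] 364
```

View pics/w11.png

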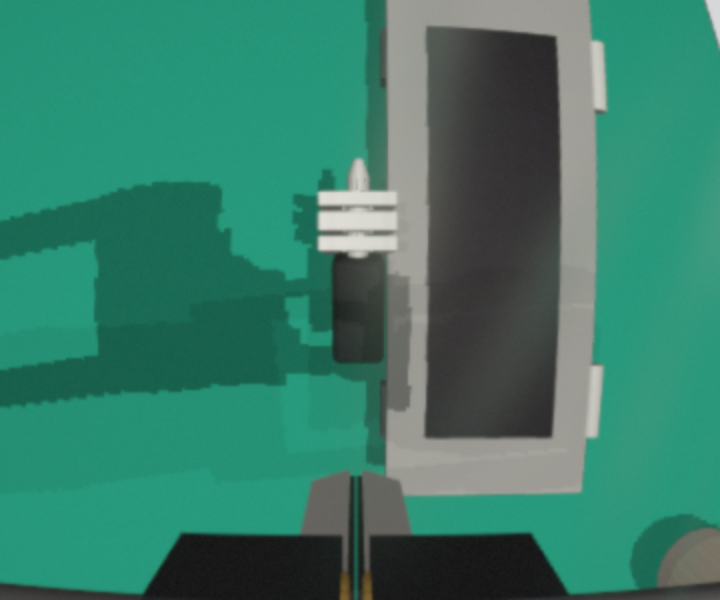

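```bash
python3 -c "
from h import *
print(robot.close_job())"
```

```text
the job is handed in; nothing more can be done
None
```

The job is handed in at about 45 s of robot time. All four cartridges are in the case, the lid is shut and the lock pin is through all three eyes.

- **Cartridges:** I pressed each grey cartridge in the dock until it sprang up, lifted it out and laid it in the case. Before I shut the lid, all four lay flat with their tops at about 27 mm, below the 42 mm rim. I left the green look-alikes alone.
- **Lid:** I swung it shut until it rested on the rim with about 14 N of push. The last check put its top at about 47 mm, where it should be when shut.
- **Pin:** It had been knocked a few centimetres, so I measured it again before gripping it. I pushed it through the case and lid eyes until the shoulder met the ear, then pushed from behind with 17 N and it went no further.
- **Bystanders:** Both bottles and the stapler are within about 0.3 mm of where they stood at the start.

**Imperfect check:** with the 14 mm holes around a 10 mm shaft, the released pin rests with its handle drooping about 8°. The lower edge of the shoulder should be the part touching the ear. The top edge stands about 2 mm off, so I estimate the pin is within roughly 2 mm of fully home.

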